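# Ready the push-top dispensers for refilling

## Robot

A 7-joint arm with a two-finger parallel gripper is mounted at the origin on the work surface. World frame = base frame: x ahead of the robot, y to its left, z up, the work surface at z = 0. Lengths are in m, angles in rad, forces in N, time in s.
With the tool pointing down it reaches from about 0.425 to 0.925 m from the base axis. Payload 6.8 kg.
Tool frame: the origin (TCP) lies midway between the tips of the shut fingers; the grasp point (between the pads) lies 19 mm behind it; z points along the fingers, y is the line along which they close (so a half turn about z gives the same grasp; the last joint's range is limited). The gripper opens to 85 mm and grips with 20 to 120 N. Pads are 22 mm wide; open, the fingers measure 114 mm over their backs; the gripper's body (76 mm by 85 mm) begins 54 mm behind the grasp point. The pads swing forward as they close: fully open they stand 13 mm farther back than shut.
Start: joints at [-1.372, 0.477, 0.022, 1.555, -0.011, 1.109, -0.083], TCP at [0.204, 0.643, 0.231] pointing down, gripper open.
Joint ranges: [-2.96, 2.96], [-0.34, 2.1], [-1.41, 1.46], [0.24, 2.44], [-1.37, 4.51], [0.17, 1.92], [-2.96, 2.96]. Speed limits (rad/s): [2.39, 2.39, 3.14, 3.14, 3.14, 3.14, 3.14].

## Interface

Orientations are given as a rotation vector (axis times angle).
In Python, from bench import get_obs, grab_frame, camera_params, r gives the robot as it stands.
- The arm moves only by the shell command python3 -m jog 'ROWS' [FORCE]. ROWS is JSON, a list of rows, each an object of numbers: "rx", "ry", "rz": the turn, a rotation vector about the world's x, y, z scaled (see below); "x", "y", "z": the shift along the world's x, y, z scaled (see below); "jaw": the opening, from -1 (shut) to 1 (fully open). In form: [{"rx": .., "ry": .., "rz": .., "x": .., "y": .., "z": .., "jaw": ..}, ...]. A call has 1 to 8 rows; each row shifts and turns the commanded pose from where the row before left it; what a row does not reach is not made up. The controller multiplies each number of a shift by 60 mm and each number of a turn by 10 degrees. A row lasts 1/8 s, in which the tool goes at most 62.5 mm and 10.7 degrees, less where a joint would pass 70% of its speed; a pose out of reach is approached as far as the arm can. A call with a number of a shift or a turn outside -1 to 1 is refused whole. A call with a gripper value outside its range is refused whole. The fingers move at their own pace and stop on an object; FORCE is the grip in N (left out, the last holds). Time passes only in rows, so rows that do not move let the fingers close. It gives the time, the measured TCP pose, the force, the opening and the grip force at its end, in the units of the state.
- get_obs(): the state, without advancing time (a new reading comes with each control period).
- grab_frame(name): name is "scene" or "side" or "wrist"; returns the picture (480x640x3 uint8, red, green, blue); there is no depth.
- camera_params(name): a dict with "fx", "fy", "cx", "cy" (pixels), "k1" (the pictures are not rectified: a ray, as slopes to the right and down, at radius r is drawn at 1 + k1 r^2 times it, then the intrinsics apply), "R" (3x3) and "t" (3): a world point X has camera coordinates R X + t. Camera axes: x right, y down, z forward; pixel columns grow to the right and rows downward; lengths in m; the calibration is good to about 2 mm. A picture is of the moment at which its call begins: read the wrist's pose just before it. camera_params takes no time and is no camera call; for the wrist camera it gives the pose at the moment of the call.
- r.hand_in(): hands the job in; it is judged then, once.
The state is a dict: "clock": time; "joints": joint angles; "qvel": joint speeds; "tau": joint torques, N m; "tcp_pos": TCP position; "orientation": TCP orientation; "contact_force": force on the tool from outside, world axes, zero at the start; "moment": the same for the moment, N m; "grip_width": finger opening in m; "gripper_force": force on a finger pad.
Only numpy, scipy, OpenCV 4.12 (cv2) and the standard library are available. Lean on these libraries where they do the work, as an engineer would, in place of code of your own. Each camera call takes 0.05 s, during which the arm holds its last target. There are 200 camera calls.

## Task

Get the dispensers ready for refilling: scrub out the steel refill beaker with the bottle brush, going right down to the bottom and up until about half of the bristle head is above the rim, twice over, and stand the brush back in its tube. Sort all the push-top dispensers by how hard their spring tops push down: the stiff ones (still good) stand upright on the floor of the square tray, the weak ones (worn out) upright on the floor of the round pan. Leave the beaker standing upright where it is, and do not disturb the other things on the bench.

Things in the scene. Friction and masses are not known exactly. Their poses are not given: they have to be found in the camera images.
- disp_a: push-top dispenser (springs: see disp_b): white plastic bottle, foot 60 mm diameter to 34 mm high, neck 46 mm diameter from 34 to 70 mm (hold it here, at about 60), on a thin stem above it a sprung steel top 34 mm diameter, upper face 95 mm high, goes down up to 14 mm and springs back. 0.2 to 0.3 kg, stable, stands upright; None if absent. Origin: centre of the underside, z up
- top_a (a joint): how far the sprung top of disp_a is pushed down, in m: 0 released, 0.014 right down (released, a stiff top rests 0.02 mm above 0, a weak one as much below, too little to read)
- disp_b: push-top dispenser, looks like disp_a (sizes there); 4 to 6 of the six are on the bench, absent ones are None. Springs are of two kinds, not to be seen and not told by name: a weak one goes right down (14 mm) under about 2.5 N, a stiff one needs about 14 N (1 N per mm). Origin: centre of the underside
- top_b (a joint): how far the sprung top of disp_b is pushed down, in m: 0 released, 0.014 right down (released, a stiff top rests 0.02 mm above 0, a weak one as much below, too little to read)
- disp_c: push-top dispenser, looks like disp_a (sizes there); 4 to 6 of the six are on the bench, absent ones are None. Springs are of two kinds, not to be seen and not told by name: a weak one goes right down (14 mm) under about 2.5 N, a stiff one needs about 14 N (1 N per mm). Origin: centre of the underside
- top_c (a joint): how far the sprung top of disp_c is pushed down, in m: 0 released, 0.014 right down (released, a stiff top rests 0.02 mm above 0, a weak one as much below, too little to read)
- disp_d: push-top dispenser, looks like disp_a (sizes there); 4 to 6 of the six are on the bench, absent ones are None. Springs are of two kinds, not to be seen and not told by name: a weak one goes right down (14 mm) under about 2.5 N, a stiff one needs about 14 N (1 N per mm). Origin: centre of the underside
- top_d (a joint): how far the sprung top of disp_d is pushed down, in m: 0 released, 0.014 right down (released, a stiff top rests 0.02 mm above 0, a weak one as much below, too little to read)
- disp_e: push-top dispenser, looks like disp_a (sizes there); 4 to 6 of the six are on the bench, absent ones are None. Springs are of two kinds, not to be seen and not told by name: a weak one goes right down (14 mm) under about 2.5 N, a stiff one needs about 14 N (1 N per mm). Origin: centre of the underside
- top_e (a joint): how far the sprung top of disp_e is pushed down, in m: 0 released, 0.014 right down (released, a stiff top rests 0.02 mm above 0, a weak one as much below, too little to read)
- disp_f: push-top dispenser, looks like disp_a (sizes there); 4 to 6 of the six are on the bench, absent ones are None. Springs are of two kinds, not to be seen and not told by name: a weak one goes right down (14 mm) under about 2.5 N, a stiff one needs about 14 N (1 N per mm). Origin: centre of the underside
- top_f (a joint): how far the sprung top of disp_f is pushed down, in m: 0 released, 0.014 right down (released, a stiff top rests 0.02 mm above 0, a weak one as much below, too little to read)
- square_tray: white plastic square tray fixed to the bench, 190 x 190 mm outside, walls 4 mm thick and 24 mm high, inner floor about 4 mm above the bench; for the stiff dispensers. Origin: centre of the underside, x and y along its sides
- round_pan: round steel pan fixed to the bench, 208 mm outer diameter, wall 4 mm thick and 24 mm high, inner floor 4 mm above the bench; for the weak dispensers. Origin: centre of the underside
- beaker: round steel refill beaker standing loose on the bench, open at the top, 100 mm high, 90 mm outer diameter, wall 3 mm, inner floor 5 mm above its underside, 0.35 kg. Origin: centre of the underside, z up
- brush_stand: white plastic upright tube fixed to the bench, in which the brush stands: 75 mm high, 40 mm inner diameter, inner floor 5 mm above the bench, round foot 80 mm diameter. Origin: centre of the underside
- brush: bottle brush, 196 mm long, 0.09 kg, upright in its stand: from below a bristle head (rigid) 28 mm diameter and 70 mm long with a flat end, a steel stem 8 mm diameter, and a square wooden grip 20 x 20 mm at 130 to 196 mm from the lower end. Origin: centre of the lower end, z towards the grip, x and y square to the grip's sides
- brush_tip (a point): centre of the flat lower (bristle) end of the brush
- petri: closed petri dish, 94 mm diameter, 17 mm high, loose; leave alone. Origin: centre of the underside
- mouse: black computer mouse, 105 x 60 x 30 mm, loose; leave alone. Origin: centre of the underside
- wipes: blue pack of wipes, 100 x 140 x 55 mm, loose; leave alone. Origin: centre of the underside
- sample_jar: small closed jar, 54 mm diameter, 60 mm high, loose; leave alone. Origin: centre of the underside

How it is judged:
By the outcome, as a careful person would: the job done as asked, in the order asked, and still so for the second after the job is handed in, with the robot touching nothing.
Of disp_a, disp_b, disp_c, disp_d, disp_e, disp_f only 4 to 6 are there at a start; the rules pass over those that are not, and their reading is None.
At some moment in a run one of disp_a, disp_b, disp_c, disp_d, disp_e, disp_f may be knocked a few centimetres aside while the robot is not near it.
It also fails if it takes over 210 s, if anything falls off the work surface, if the arm or the gripper's body presses on something with over 40 N, if the wrist force passes 120 N, or if a joint passes its speed limit or range.

## Working session

There is one attempt and no reset: what is moved stays moved. The work goes in short steps, Python scripts to look and compute and a shell command to move; the robot and the scene stay as the last step left them, time stands still between calls to the robot, and variables do not carry over. Pictures are saved under pics/ and viewed, at most 14 in all, crops included, and the job is handed in when it is done.

```bash
ls; mkdir -p pics
python3 - <<'E'
from bench import *
import cv2
for n in("scene","side"):
    cv2.imwrite(f"pics/{n}0.png",cv2.cvtColor(grab_frame(n),cv2.COLOR_RGB2BGR))
    print(n,camera_params(n))
o=get_obs();print(o)
E
```

```text
pics
scene {'fx': 508.87049383465796, 'fy': 508.87049383465796, 'cx': 319.72289573938565, 'cy': 230.6577844024605, 'k1': -0.14526430347172295, 'R': array([[ 0.82215916,  0.56921644,  0.0068531 ],
       [ 0.45849402, -0.65500375, -0.60062744],
       [-0.33739821,  0.49695345, -0.79949967]]), 't': array([-0.4573712 , -0.23079821,  1.58032565])}
side {'fx': 478.60432776385466, 'fy': 478.60432776385466, 'cx': 320.19328473265534, 'cy': 241.87943660755977, 'k1': -0.043801628417144814, 'R': array([[-0.98817213, -0.1529148 , -0.0115284 ],
       [-0.09665796,  0.67946014, -0.72731778],
       [ 0.11905074, -0.71760085, -0.686204  ]]), 't': array([0.56482064, 0.12164112, 1.16792065])}
{'clock': 0.1, 'joints': array([-1.3721093 ,  0.47770429,  0.02234058,  1.55633473, -0.01150615,
        1.1093004 , -0.08312016]), 'qvel': array([ 0.00143699, -0.00215745, -0.00013099, -0.00382438, -0.00121364,
        0.00299246,  0.00012081]), 'tau': array([ 4.56052978e-03, -5.97767580e+01,  1.61370154e+00, -2.81952757e+01,
        1.28684312e-02,  5.12141050e-03, -1.04837952e-06]), 'tcp_pos': array([0.20369631, 0.64298053, 0.23043925]), 'orientation': array([-4.79992505e-01, -3.10456783e+00,  2.53338069e-03]), 'contact_force': array([-0.08631462, -0.08920553,  0.3889265 ]), 'moment': array([ 0.00120618, -0.01795615, -0.00562384]), 'gripper_force': 0.0, 'grip_width': 0.08547058747321268}
```

View pics/scene0.png

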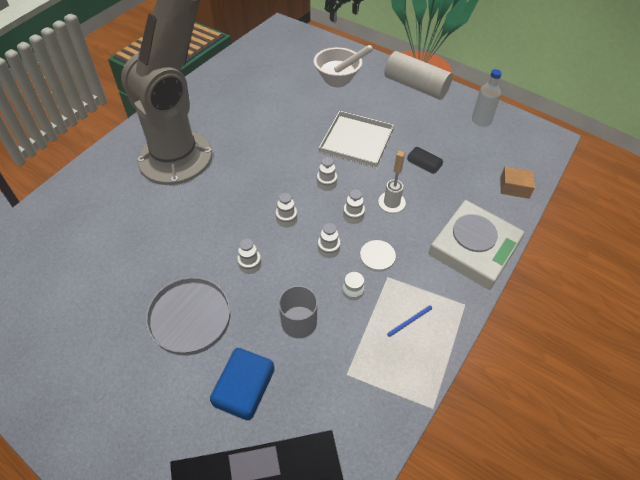

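View pics/side0.png

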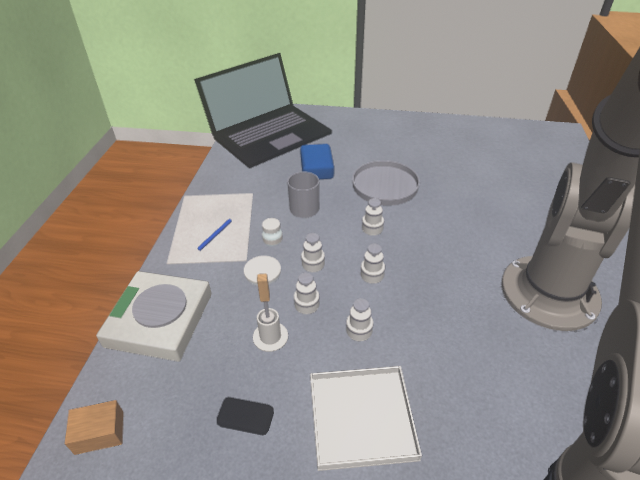

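Scene and side views show five dispensers. In scene, their tops are at about (327,163), (286,199), (355,196), (330,231) and (248,246). The brush is at (397,160), the beaker at (298,312), the pan at (189,316) and the tray at (356,138).

```bash
cat > h.py <<'E'
import numpy as np,cv2
from bench import *
def K(c): return np.array([[c['fx'],0,c['cx']],[0,c['fy'],c['cy']],[0,0,1]]),np.array([c['k1'],0,0,0,0])
def pix2w(c,uv,z):
    k,d=K(c); n=cv2.undistortPoints(np.array([[uv]],float),k,d)[0,0]
    ray=c['R'].T@np.array([n[0],n[1],1]); o=-c['R'].T@c['t']
    return o+ray*(z-o[2])/ray[2]
def proj(c,P):
    k,d=K(c); return cv2.projectPoints(np.array(P,float).reshape(-1,3),cv2.Rodrigues(c['R'])[0],c['t'],k,d)[0][:,0]
def circ(c,im,p,rad,z,col,n=40):
    a=np.linspace(0,2*np.pi,n); P=np.c_[p[0]+rad*np.cos(a),p[1]+rad*np.sin(a),0*a+z]
    cv2.polylines(im,[np.round(proj(c,P)*4).astype(int)],True,col,1,cv2.LINE_AA,2)
def grab(n):
    c=camera_params(n); return c,cv2.cvtColor(grab_frame(n),cv2.COLOR_RGB2BGR)
def st():
    o=get_obs(); print(round(o['clock'],2),o['tcp_pos'].round(4),o['orientation'].round(3),o['contact_force'].round(2),round(o['grip_width'],4),round(o['gripper_force'],1)); return o
E
python3 - <<'E'
from h import *
cs,cd=camera_params("scene"),camera_params("side")
L=[("1",(327,163),(361,306),.095),("2",(286,198),(374,251),.095),("3",(355,196),(306,281),.095),("4",(330,230),(313,240),.095),("5",(248,245),(375,205),.095),
("beaker rim",(298,301),(304,182),.1),("pan",(189,315),(386,182),.02),("tray",(356,138),(364,417),.01),("brush top",(399,152),(263,277),.2),("stand rim",(394,185),(268,316),.075),("jar",(354,279),(271,225),.06),("petri",(378,254),(262,269),.017),("mouse",(425,159),(246,415),.03),("wipes",(243,376),(317,158),.055)]
for n,a,b,z in L: print(n,pix2w(cs,a,z).round(3)[:2],pix2w(cd,b,z).round(3)[:2])
E
```

```text
1 [0.46  0.175] [0.453 0.189]
2 [0.443 0.004] [0.438 0.017]
3 [0.59  0.116] [0.582 0.135]
4 [ 0.599 -0.017] [ 0.588 -0.   ]
5 [ 0.458 -0.173] [ 0.448 -0.158]
beaker rim [ 0.655 -0.232] [ 0.651 -0.226]
pan [ 0.432 -0.383] [ 0.424 -0.368]
tray [0.427 0.391] [0.424 0.395]
brush top [0.647 0.23 ] [0.648 0.229]
stand rim [0.65  0.228] [0.649 0.229]
jar [ 0.718 -0.086] [ 0.715 -0.079]
petri [0.717 0.039] [0.714 0.042]
mouse [0.659 0.416] [0.648 0.435]
wipes [ 0.652 -0.434] [ 0.646 -0.417]
```

Run:
```python
from h import *
D=[(.457,.182),(.441,.010),(.586,.126),(.594,-.008),(.453,-.166)]
out=[]
for n,box in(("scene",(150,110,300,260)),("side",(240,170,240,190))):
    c,im=grab(n); im=im.copy()
    x,y,w,h=box
    big=cv2.resize(im[y:y+h,x:x+w],None,fx=400/w*1,fy=400/w,interpolation=cv2.INTER_CUBIC) if 0 else im
    for p in D:
        circ(c,im,p,.017,.095,(0,0,255)); circ(c,im,p,.03,.0,(0,255,0))
    circ(c,im,(.653,-.229),.045,.1,(0,0,255));circ(c,im,(.428,-.376),.104,.024,(0,0,255));circ(c,im,(.65,.229),.023,.075,(0,0,255))
    out.append(cv2.resize(im[y:y+h,x:x+w],(400,int(400/w*h)),interpolation=cv2.INTER_CUBIC))
H=max(o.shape[0] for o in out)
out=[cv2.copyMakeBorder(o,0,H-o.shape[0],0,0,cv2.BORDER_CONSTANT) for o in out]
cv2.imwrite("pics/ov.png",cv2.hconcat(out))
```

```text
(no output)
```

View pics/ov.png

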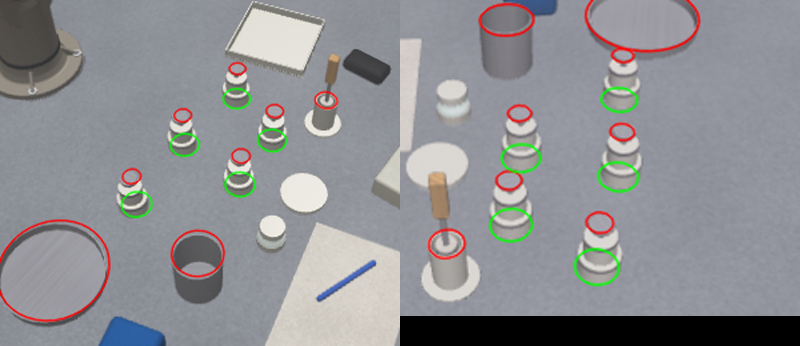

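```bash
python3 -m jog '[{"x":0.3,"y":-0.3,"z":0.4},{"x":0.6,"y":-0.58,"z":0.4},{"x":0.6,"y":-0.58,"z":0.3},{"x":0.6,"y":-0.58,"z":0.3},{"x":0.6,"y":-0.58,"z":0.3},{"x":0.6,"y":-0.58,"z":0.2},{"x":0.6,"y":-0.58,"z":0.2},{"x":0.6,"y":-0.58,"z":0.2}]'
python3 -m jog '[{"x":0.6,"y":-0.58},{"x":0.6,"y":-0.58},{"x":0.6,"y":-0.58},{"x":0.6,"y":-0.58},{"x":0.3,"y":-0.3},{}]'
python3 - <<'E'
from h import *
st(); c,im=grab("wrist"); cv2.imwrite("pics/w1.png",im); print(c, -c['R'].T@c['t'])
E
```

```text
0.2 [0.2038 0.6431 0.2307] [-4.800e-01 -3.105e+00  2.000e-03] [-0.01 -0.3   0.51] 0.0855 0.0
{'fx': 374.29532020615386, 'fy': 374.29532020615386, 'cx': 323.76141657059105, 'cy': 242.55654873589614, 'k1': -0.06087082186535039, 'R': array([[ 3.01946152e-01,  9.53324962e-01, -1.97108038e-04],
       [ 9.20739934e-01, -2.91571904e-01,  2.59275527e-01],
       [ 2.47116361e-01, -7.84687330e-02, -9.65803376e-01]]), 't': array([-0.67412482, -0.03440052,  0.37691589])} [0.14208125 0.66220591 0.37281298]validation failed for argument at $[0]...
validation failed for argument at $[0]...
```

View pics/w1.png

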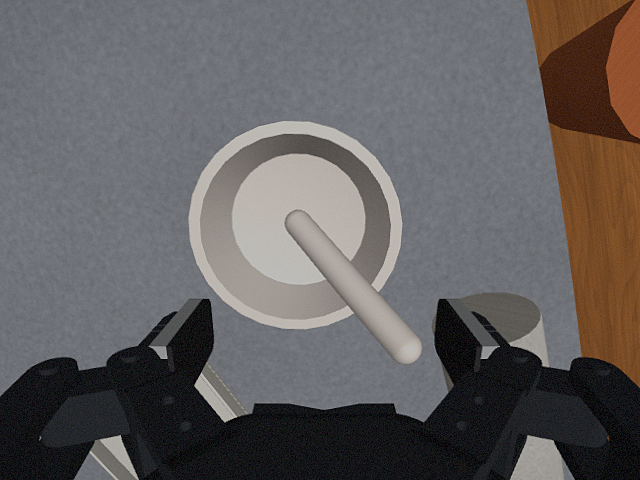

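The arm did not move because rows need every field; the picture shows the bowl under the start pose. I'll resend with full rows.

```bash
python3 -m jog '[{"rx":0,"ry":0,"rz":0,"x":0.2,"y":-0.2,"z":0.5,"jaw":1},{"rx":0,"ry":0,"rz":0,"x":0.5,"y":-0.5,"z":0.5,"jaw":1},{"rx":0,"ry":0,"rz":0,"x":0.6,"y":-0.58,"z":0.3,"jaw":1},{"rx":0,"ry":0,"rz":0,"x":0.6,"y":-0.58,"z":0.3,"jaw":1},{"rx":0,"ry":0,"rz":0,"x":0.6,"y":-0.58,"z":0.3,"jaw":1},{"rx":0,"ry":0,"rz":0,"x":0.6,"y":-0.58,"z":0.2,"jaw":1},{"rx":0,"ry":0,"rz":0.9,"x":0.6,"y":-0.58,"z":0,"jaw":1},{"rx":0,"ry":0,"rz":0.85,"x":0.6,"y":-0.58,"z":0,"jaw":1}]'
python3 -m jog '[{"rx":0,"ry":0,"rz":0,"x":0.6,"y":-0.58,"z":0,"jaw":1},{"rx":0,"ry":0,"rz":0,"x":0.6,"y":-0.58,"z":0,"jaw":1},{"rx":0,"ry":0,"rz":0,"x":0.6,"y":-0.58,"z":0,"jaw":1},{"rx":0,"ry":0,"rz":0,"x":0.6,"y":-0.58,"z":0,"jaw":1},{"rx":0,"ry":0,"rz":0,"x":0.4,"y":-0.3,"z":0,"jaw":1},{"rx":0,"ry":0,"rz":0,"x":0,"y":0,"z":0,"jaw":1}]'
python3 - <<'E'
from h import *
st(); c,im=grab("wrist"); cv2.imwrite("pics/w2.png",im); print(-c['R'].T@c['t'])
E
```

```text
clock: 1.25
tcp_pos: [0.4628, 0.3915, 0.3576]
orientation: [-0.006, 3.141, 0.001]
contact_force: [0.9, 0.4, 0.6]
grip_width: 0.0859
gripper_force: 0.0
clock: 2.0
tcp_pos: [0.6315, 0.2324, 0.3567]
orientation: [0.01, 3.142, -0.003]
contact_force: [0.1, 0.4, 0.4]
grip_width: 0.0854
gripper_force: 0.0
2.0 [0.6315 0.2324 0.3567] [ 1.000e-02  3.142e+00 -3.000e-03] [0.06 0.37 0.45] 0.0854 0.0
[0.56670974 0.23211271 0.49888404]
```

View pics/w2.png

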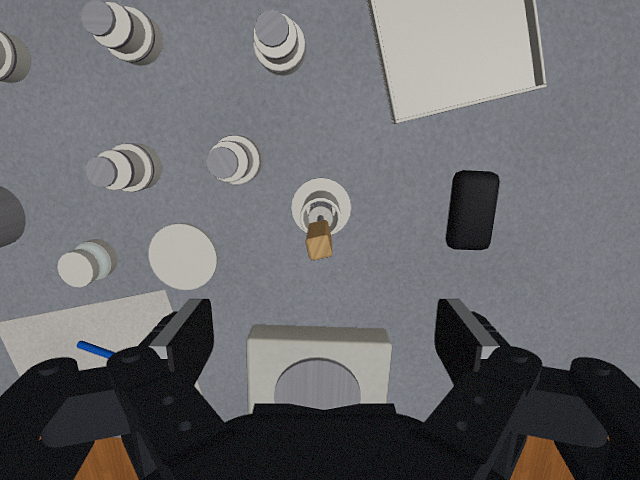

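Run:
```python
from h import *
c,im=grab("wrist"); hsv=cv2.cvtColor(im,cv2.COLOR_BGR2HSV)
sub=hsv[200:275,290:350]; m=((sub[...,0]<25)&(sub[...,1]>90)).astype(np.uint8)
v=sub[...,2][m>0]; t,_=cv2.threshold(v.reshape(-1,1),0,255,cv2.THRESH_OTSU); print("otsu",t,np.percentile(v,[5,50,95]))
top=(m&(sub[...,2]>t)).astype(np.uint8)
n,l,s,_=cv2.connectedComponentsWithStats(top); k=1+s[1:,4].argmax()
pts=np.argwhere(l==k)[:,::-1].astype(np.float32)+[290,200]
rc=cv2.boxPoints(cv2.minAreaRect(pts.astype(np.float32))); print(rc)
W=np.array([pix2w(c,p,.201)[:2] for p in rc]); print(W.round(4),W.mean(0)); 
for i in range(4):
    d=W[(i+1)%4]-W[i]; print(np.hypot(*d).round(4),np.degrees(np.arctan2(d[1],d[0])).round(1))
# foot of stand circle (white) centroid
print("rim",pix2w(c,(321,212),.075))
T=cv2.resize(im[190:280,270:370],(800,600) and None,fx=6,fy=6,interpolation=cv2.INTER_CUBIC); cv2.imwrite("pics/b.png",T)
```

```text
otsu 132.0 [ 91. 154. 178.]
[[302.191   240.49435]
 [324.17416 235.42133]
 [329.12924 256.89325]
 [307.1461  261.96628]]
[[0.6436 0.2161]
 [0.6393 0.2343]
 [0.6578 0.2383]
 [0.6622 0.22  ]] [0.65071345 0.22717161]
0.0186 103.2
0.0189 12.5
0.0189 -76.6
0.019 -168.4
rim [0.64284032 0.23084223 0.075     ]
```

View pics/b.png

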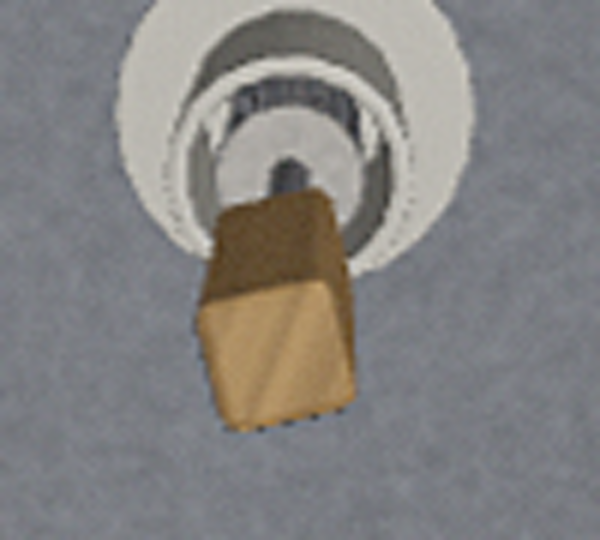

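Grip is square to yaw ≈12.5°, with its top centre at (0.651, 0.227). I'll align, descend and grasp.

```bash
python3 -m jog '[{"rx":0,"ry":0,"rz":0.6,"x":0.3,"y":-0.09,"z":-0.3,"jaw":1},{"rx":0,"ry":0,"rz":0.65,"x":0.02,"y":0,"z":-0.7,"jaw":1},{"rx":0,"ry":0,"rz":0,"x":0,"y":0,"z":-0.7,"jaw":1},{"rx":0,"ry":0,"rz":0,"x":0,"y":0,"z":-0.6,"jaw":1},{"rx":0,"ry":0,"rz":0,"x":0,"y":0,"z":-0.6,"jaw":1},{"rx":0,"ry":0,"rz":0,"x":0,"y":0,"z":-0.4,"jaw":1},{"rx":0,"ry":0,"rz":0,"x":0,"y":0,"z":0,"jaw":1},{"rx":0,"ry":0,"rz":0,"x":0,"y":0,"z":0,"jaw":1}]' 60
python3 -m jog '[{"rx":0,"ry":0,"rz":0,"x":0,"y":0,"z":0,"jaw":-1},{"rx":0,"ry":0,"rz":0,"x":0,"y":0,"z":0,"jaw":-1},{"rx":0,"ry":0,"rz":0,"x":0,"y":0,"z":0,"jaw":-1},{"rx":0,"ry":0,"rz":0,"x":0,"y":0,"z":0,"jaw":-1},{"rx":0,"ry":0,"rz":0,"x":0,"y":0,"z":0,"jaw":-1},{"rx":0,"ry":0,"rz":0,"x":0,"y":0,"z":0,"jaw":-1}]' 60
```

```text
clock: 3.1
tcp_pos: [0.6492, 0.2314, 0.1607]
orientation: [-0.342, 3.121, 0.002]
contact_force: [0.8, 0.5, -0.2]
grip_width: 0.0854
gripper_force: 0.0
clock: 3.85
tcp_pos: [0.6494, 0.2299, 0.1596]
orientation: [-0.339, 3.123, -0.0]
contact_force: [0.2, -0.3, 2.8]
grip_width: 0.0195
gripper_force: 59.1
```

```bash
python3 -m jog '[{"rx":0,"ry":0,"rz":0,"x":0,"y":0,"z":0.3,"jaw":-1},{"rx":0,"ry":0,"rz":0,"x":0,"y":0,"z":0.6,"jaw":-1},{"rx":0,"ry":0,"rz":0,"x":0,"y":0,"z":0.7,"jaw":-1},{"rx":0,"ry":0,"rz":0,"x":0,"y":0,"z":0.6,"jaw":-1},{"rx":0,"ry":0,"rz":0,"x":0,"y":-0.3,"z":0.3,"jaw":-1},{"rx":0,"ry":0,"rz":0,"x":0,"y":-0.6,"z":0,"jaw":-1},{"rx":0,"ry":0,"rz":0,"x":0,"y":-0.8,"z":0,"jaw":-1},{"rx":0,"ry":0,"rz":0,"x":0,"y":-0.8,"z":0,"jaw":-1}]'
python3 -m jog '[{"rx":0,"ry":0,"rz":0,"x":0,"y":-0.8,"z":0,"jaw":-1},{"rx":0,"ry":0,"rz":0,"x":0,"y":-0.8,"z":0,"jaw":-1},{"rx":0,"ry":0,"rz":0,"x":0,"y":-0.8,"z":0,"jaw":-1},{"rx":0,"ry":0,"rz":0,"x":0,"y":-0.8,"z":0,"jaw":-1},{"rx":0,"ry":0,"rz":0,"x":0,"y":-0.8,"z":0,"jaw":-1},{"rx":0,"ry":0,"rz":0,"x":0,"y":-0.7,"z":0,"jaw":-1},{"rx":0,"ry":0,"rz":0,"x":0.05,"y":-0.4,"z":0,"jaw":-1},{"rx":0,"ry":0,"rz":0,"x":0,"y":0,"z":0,"jaw":-1}]'
python3 -m jog '[{"rx":0,"ry":0,"rz":0,"x":0,"y":0,"z":0,"jaw":-1},{"rx":0,"ry":0,"rz":0,"x":0,"y":0,"z":0,"jaw":-1}]'
python3 - <<'E'
from h import *
o=st(); T=[]
for n,(x,y) in(("scene",(220,200)),("side",(220,80))):
    c,im=grab(n); p=o['tcp_pos'].copy(); im=im.copy()
    circ(c,im,p,.014,p[2]-.155,(0,0,255)); circ(c,im,(.653,-.229),.045,.1,(0,255,0)); circ(c,im,p,.014,0.1,(0,255,255))
    T.append(cv2.resize(im[y:y+150,x:x+150],(400,400),interpolation=cv2.INTER_CUBIC))
cv2.imwrite("pics/bk.png",cv2.hconcat(T))
E
```

```text
clock: 4.85
tcp_pos: [0.6482, 0.0771, 0.3088]
orientation: [0.338, -3.122, 0.001]
contact_force: [0.9, -0.4, -0.9]
grip_width: 0.0194
gripper_force: 58.7
clock: 5.85
tcp_pos: [0.6512, -0.2284, 0.3088]
orientation: [0.334, -3.123, 0.001]
contact_force: [-0.5, 0.5, -1.3]
grip_width: 0.0192
gripper_force: 58.8
clock: 6.1
tcp_pos: [0.6525, -0.2237, 0.3092]
orientation: [-0.344, 3.123, 0.002]
contact_force: [-0.6, -0.2, -0.7]
grip_width: 0.0195
gripper_force: 58.8
6.1 [ 0.6525 -0.2237  0.3092] [-3.440e-01  3.123e+00  2.000e-03] [-0.65 -0.17 -0.67] 0.0195 58.8
```

View pics/bk.png

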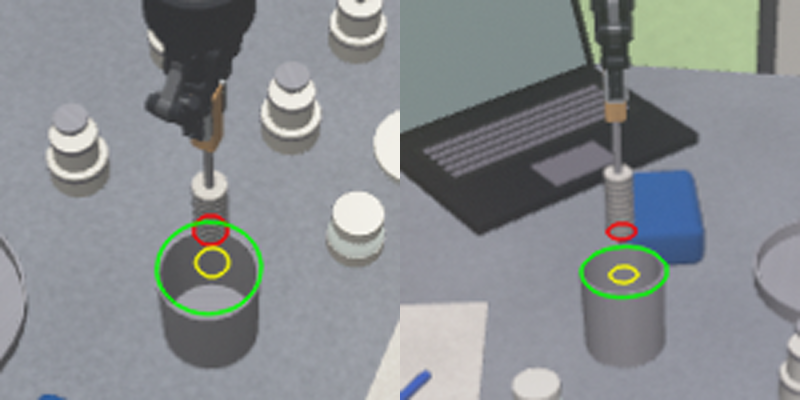

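The brush hangs upright over the middle of the beaker. Next: down, feeling for the floor.

```bash
python3 -m jog '[{"rx":0,"ry":0,"rz":0,"x":0,"y":-0.04,"z":-0.3,"jaw":-1},{"rx":0,"ry":0,"rz":0,"x":0,"y":0,"z":-0.6,"jaw":-1},{"rx":0,"ry":0,"rz":0,"x":0,"y":0,"z":-0.6,"jaw":-1},{"rx":0,"ry":0,"rz":0,"x":0,"y":0,"z":-0.5,"jaw":-1},{"rx":0,"ry":0,"rz":0,"x":0,"y":0,"z":-0.2,"jaw":-1},{"rx":0,"ry":0,"rz":0,"x":0,"y":0,"z":0,"jaw":-1},{"rx":0,"ry":0,"rz":0,"x":0,"y":0,"z":0,"jaw":-1}]'
for i in 1; do python3 -m jog '[{"rx":0,"ry":0,"rz":0,"x":0,"y":0,"z":-0.05,"jaw":-1},{"rx":0,"ry":0,"rz":0,"x":0,"y":0,"z":0,"jaw":-1},{"rx":0,"ry":0,"rz":0,"x":0,"y":0,"z":0,"jaw":-1}]'; python3 -m jog '[{"rx":0,"ry":0,"rz":0,"x":0,"y":0,"z":-0.04,"jaw":-1},{"rx":0,"ry":0,"rz":0,"x":0,"y":0,"z":0,"jaw":-1}]'; done
```

```text
clock: 7.08
tcp_pos: [0.6529, -0.2287, 0.1787]
orientation: [-0.339, 3.121, -0.001]
contact_force: [1.1, -0.5, -0.5]
grip_width: 0.019
gripper_force: 58.7
clock: 7.45
tcp_pos: [0.6521, -0.2284, 0.1746]
orientation: [-0.34, 3.123, -0.0]
contact_force: [0.1, -0.4, -0.4]
grip_width: 0.0196
gripper_force: 58.7
clock: 7.7
tcp_pos: [0.6519, -0.2282, 0.1716]
orientation: [0.34, -3.123, -0.0]
contact_force: [-0.2, -0.3, -2.0]
grip_width: 0.0194
gripper_force: 58.7
```

```bash
python3 -m jog '[{"rx":0,"ry":0,"rz":0,"x":0,"y":0,"z":-0.08,"jaw":-1},{"rx":0,"ry":0,"rz":0,"x":0,"y":0,"z":0,"jaw":-1},{"rx":0,"ry":0,"rz":0,"x":0,"y":0,"z":0,"jaw":-1}]'; python3 -m jog '[{"rx":0,"ry":0,"rz":0,"x":0,"y":0,"z":-0.04,"jaw":-1},{"rx":0,"ry":0,"rz":0,"x":0,"y":0,"z":0,"jaw":-1}]'; python3 -m jog '[{"rx":0,"ry":0,"rz":0,"x":0,"y":0,"z":-0.03,"jaw":-1},{"rx":0,"ry":0,"rz":0,"x":0,"y":0,"z":0,"jaw":-1}]'; python3 -m jog '[{"rx":0,"ry":0,"rz":0,"x":0,"y":0,"z":-0.03,"jaw":-1},{"rx":0,"ry":0,"rz":0,"x":0,"y":0,"z":0,"jaw":-1}]'
```

```text
clock: 8.07
tcp_pos: [0.652, -0.2283, 0.167]
orientation: [0.34, -3.123, -0.0]
contact_force: [0.3, -0.3, -0.9]
grip_width: 0.0195
gripper_force: 58.7
clock: 8.32
tcp_pos: [0.6519, -0.2282, 0.1645]
orientation: [0.34, -3.123, -0.0]
contact_force: [0.1, 0.3, -0.4]
grip_width: 0.0195
gripper_force: 58.7
clock: 8.57
tcp_pos: [0.6519, -0.2283, 0.1627]
orientation: [0.34, -3.123, -0.0]
contact_force: [0.3, 0.4, -0.4]
grip_width: 0.0191
gripper_force: 58.7
clock: 8.82
tcp_pos: [0.652, -0.2282, 0.1609]
orientation: [0.34, -3.123, -0.0]
contact_force: [0.7, 0.5, 0.0]
grip_width: 0.0194
gripper_force: 58.7
```

```bash
python3 -m jog '[{"rx":0,"ry":0,"rz":0,"x":0,"y":0,"z":-0.03,"jaw":-1},{"rx":0,"ry":0,"rz":0,"x":0,"y":0,"z":0,"jaw":-1}]'; python3 -m jog '[{"rx":0,"ry":0,"rz":0,"x":0,"y":0,"z":-0.02,"jaw":-1},{"rx":0,"ry":0,"rz":0,"x":0,"y":0,"z":0,"jaw":-1}]'
```

```text
clock: 9.07
tcp_pos: [0.6523, -0.2284, 0.1596]
orientation: [-0.34, 3.123, -0.0]
contact_force: [0.4, -0.1, 0.7]
grip_width: 0.0192
gripper_force: 59.0
clock: 9.32
tcp_pos: [0.6526, -0.2286, 0.1596]
orientation: [-0.339, 3.122, -0.001]
contact_force: [-0.8, 0.0, 7.7]
grip_width: 0.0191
gripper_force: 59.9
```

Touched the floor at TCP z 0.1596. Now two full strokes, up 60 mm and down each time.

```bash
python3 -m jog '[{"rx":0,"ry":0,"rz":0,"x":0,"y":0,"z":0.5,"jaw":-1},{"rx":0,"ry":0,"rz":0,"x":0,"y":0,"z":0.51,"jaw":-1},{"rx":0,"ry":0,"rz":0,"x":0,"y":0,"z":0,"jaw":-1},{"rx":0,"ry":0,"rz":0,"x":0,"y":0,"z":0,"jaw":-1},{"rx":0,"ry":0,"rz":0,"x":0,"y":0,"z":0,"jaw":-1}]'
python3 -m jog '[{"rx":0,"ry":0,"rz":0,"x":0,"y":0,"z":-0.4,"jaw":-1},{"rx":0,"ry":0,"rz":0,"x":0,"y":0,"z":-0.4,"jaw":-1},{"rx":0,"ry":0,"rz":0,"x":0,"y":0,"z":-0.2,"jaw":-1},{"rx":0,"ry":0,"rz":0,"x":0,"y":0,"z":0,"jaw":-1},{"rx":0,"ry":0,"rz":0,"x":0,"y":0,"z":0,"jaw":-1}]'
python3 -m jog '[{"rx":0,"ry":0,"rz":0,"x":0,"y":0,"z":0.5,"jaw":-1},{"rx":0,"ry":0,"rz":0,"x":0,"y":0,"z":0.5,"jaw":-1},{"rx":0,"ry":0,"rz":0,"x":0,"y":0,"z":0,"jaw":-1},{"rx":0,"ry":0,"rz":0,"x":0,"y":0,"z":0,"jaw":-1},{"rx":0,"ry":0,"rz":0,"x":0,"y":0,"z":0,"jaw":-1}]'
python3 -m jog '[{"rx":0,"ry":0,"rz":0,"x":0,"y":0,"z":-0.4,"jaw":-1},{"rx":0,"ry":0,"rz":0,"x":0,"y":0,"z":-0.4,"jaw":-1},{"rx":0,"ry":0,"rz":0,"x":0,"y":0,"z":-0.2,"jaw":-1},{"rx":0,"ry":0,"rz":0,"x":0,"y":0,"z":0,"jaw":-1},{"rx":0,"ry":0,"rz":0,"x":0,"y":0,"z":0,"jaw":-1}]'
python3 -m jog '[{"rx":0,"ry":0,"rz":0,"x":0,"y":0,"z":0.5,"jaw":-1},{"rx":0,"ry":0,"rz":0,"x":0,"y":0,"z":0.5,"jaw":-1},{"rx":0,"ry":0,"rz":0,"x":0,"y":0,"z":0,"jaw":-1},{"rx":0,"ry":0,"rz":0,"x":0,"y":0,"z":0,"jaw":-1},{"rx":0,"ry":0,"rz":0,"x":0,"y":0,"z":0,"jaw":-1}]'
```

```text
clock: 9.95
tcp_pos: [0.6513, -0.2279, 0.2171]
orientation: [0.34, -3.121, -0.002]
contact_force: [-0.5, 0.6, -0.3]
grip_width: 0.019
gripper_force: 58.9
clock: 10.58
tcp_pos: [0.6527, -0.2289, 0.1594]
orientation: [-0.339, 3.122, -0.002]
contact_force: [-0.3, -0.3, 3.5]
grip_width: 0.0195
gripper_force: 59.5
clock: 11.2
tcp_pos: [0.6512, -0.2278, 0.2169]
orientation: [0.34, -3.12, -0.002]
contact_force: [0.5, 0.1, -0.7]
grip_width: 0.0194
gripper_force: 58.9
clock: 11.82
tcp_pos: [0.6526, -0.2282, 0.1592]
orientation: [-0.34, 3.122, -0.0]
contact_force: [0.3, -0.6, 4.3]
grip_width: 0.0193
gripper_force: 59.3
clock: 12.45
tcp_pos: [0.6512, -0.2279, 0.217]
orientation: [0.34, -3.12, -0.002]
contact_force: [0.3, 0.4, -0.9]
grip_width: 0.0193
gripper_force: 58.9
```

Top of stroke left about 32 mm above the rim. Two slightly longer strokes will make sure of half.

```bash
python3 -m jog '[{"rx":0,"ry":0,"rz":0,"x":0,"y":0,"z":0.1,"jaw":-1},{"rx":0,"ry":0,"rz":0,"x":0,"y":0,"z":0,"jaw":-1},{"rx":0,"ry":0,"rz":0,"x":0,"y":0,"z":-0.4,"jaw":-1},{"rx":0,"ry":0,"rz":0,"x":0,"y":0,"z":-0.4,"jaw":-1},{"rx":0,"ry":0,"rz":0,"x":0,"y":0,"z":-0.3,"jaw":-1},{"rx":0,"ry":0,"rz":0,"x":0,"y":0,"z":0,"jaw":-1},{"rx":0,"ry":0,"rz":0,"x":0,"y":0,"z":0,"jaw":-1}]'
python3 -m jog '[{"rx":0,"ry":0,"rz":0,"x":0,"y":0,"z":0.5,"jaw":-1},{"rx":0,"ry":0,"rz":0,"x":0,"y":0,"z":0.6,"jaw":-1},{"rx":0,"ry":0,"rz":0,"x":0,"y":0,"z":0,"jaw":-1},{"rx":0,"ry":0,"rz":0,"x":0,"y":0,"z":0,"jaw":-1}]'
python3 -m jog '[{"rx":0,"ry":0,"rz":0,"x":0,"y":0,"z":-0.4,"jaw":-1},{"rx":0,"ry":0,"rz":0,"x":0,"y":0,"z":-0.4,"jaw":-1},{"rx":0,"ry":0,"rz":0,"x":0,"y":0,"z":-0.3,"jaw":-1},{"rx":0,"ry":0,"rz":0,"x":0,"y":0,"z":0,"jaw":-1},{"rx":0,"ry":0,"rz":0,"x":0,"y":0,"z":0,"jaw":-1}]'
python3 -m jog '[{"rx":0,"ry":0,"rz":0,"x":0,"y":0,"z":0.5,"jaw":-1},{"rx":0,"ry":0,"rz":0,"x":0,"y":0,"z":0.6,"jaw":-1},{"rx":0,"ry":0,"rz":0,"x":0,"y":0,"z":0,"jaw":-1},{"rx":0,"ry":0,"rz":0,"x":0,"y":0,"z":0,"jaw":-1}]'
```

```text
clock: 13.32
tcp_pos: [0.6521, -0.2284, 0.1587]
orientation: [-0.34, 3.123, -0.0]
contact_force: [0.3, -0.3, -1.0]
grip_width: 0.0193
gripper_force: 59.0
clock: 13.82
tcp_pos: [0.6516, -0.2281, 0.2241]
orientation: [0.34, -3.122, -0.001]
contact_force: [-0.7, -0.7, -1.4]
grip_width: 0.0196
gripper_force: 59.1
clock: 14.45
tcp_pos: [0.6516, -0.2282, 0.1579]
orientation: [0.34, -3.122, -0.001]
contact_force: [-0.2, -0.5, -1.0]
grip_width: 0.0192
gripper_force: 59.1
clock: 14.95
tcp_pos: [0.6515, -0.228, 0.2237]
orientation: [0.34, -3.122, -0.001]
contact_force: [0.6, -0.2, -1.7]
grip_width: 0.0194
gripper_force: 59.1
```

```bash
python3 -m jog '[{"rx":0,"ry":0,"rz":0,"x":0,"y":0,"z":0.5,"jaw":-1},{"rx":0,"ry":0,"rz":0,"x":0,"y":0,"z":0.6,"jaw":-1},{"rx":0,"ry":0,"rz":0,"x":0,"y":0.2,"z":0.4,"jaw":-1},{"rx":0,"ry":0,"rz":0,"x":0,"y":0.6,"z":0,"jaw":-1},{"rx":0,"ry":0,"rz":0,"x":0,"y":0.8,"z":0,"jaw":-1},{"rx":0,"ry":0,"rz":0,"x":0,"y":0.8,"z":0,"jaw":-1},{"rx":0,"ry":0,"rz":0,"x":0,"y":0.8,"z":0,"jaw":-1},{"rx":0,"ry":0,"rz":0,"x":0,"y":0.8,"z":0,"jaw":-1}]'
python3 -m jog '[{"rx":0,"ry":0,"rz":0,"x":0,"y":0.8,"z":0,"jaw":-1},{"rx":0,"ry":0,"rz":0,"x":0,"y":0.8,"z":0,"jaw":-1},{"rx":0,"ry":0,"rz":0,"x":0,"y":0.8,"z":0,"jaw":-1},{"rx":0,"ry":0,"rz":0,"x":0,"y":0.8,"z":0,"jaw":-1},{"rx":0,"ry":0,"rz":0,"x":0,"y":0.42,"z":0,"jaw":-1},{"rx":0,"ry":0,"rz":0,"x":0,"y":0,"z":0,"jaw":-1},{"rx":0,"ry":0,"rz":0,"x":0,"y":0,"z":0,"jaw":-1},{"rx":0,"ry":0,"rz":0,"x":0,"y":0,"z":0,"jaw":-1}]'
python3 - <<'E'
from h import *
o=st(); T=[]
for n,(x,y) in(("scene",(320,90)),("side",(190,220))):
    c,im=grab(n); p=o['tcp_pos'].copy(); im=im.copy()
    circ(c,im,p,.014,p[2]-.154,(0,0,255)); circ(c,im,(.65,.2285),.02,.075,(0,255,0)); circ(c,im,(.65,.2285),.04,.003,(0,255,0))
    T.append(cv2.resize(im[y:y+150,x:x+150],(400,400),interpolation=cv2.INTER_CUBIC))
cv2.imwrite("pics/st.png",cv2.hconcat(T))
E
```

```text
clock: 15.95
tcp_pos: [0.6511, 0.0134, 0.3128]
orientation: [0.34, -3.12, -0.0]
contact_force: [-0.2, -0.1, -1.1]
grip_width: 0.0195
gripper_force: 58.9
clock: 16.95
tcp_pos: [0.6526, 0.2262, 0.3148]
orientation: [-0.335, 3.124, -0.002]
contact_force: [0.5, 0.4, 0.0]
grip_width: 0.0195
gripper_force: 59.0
16.95 [0.6526 0.2262 0.3148] [-3.350e-01  3.124e+00 -2.000e-03] [0.5  0.42 0.01] 0.0195 59.0
```

View pics/st.png

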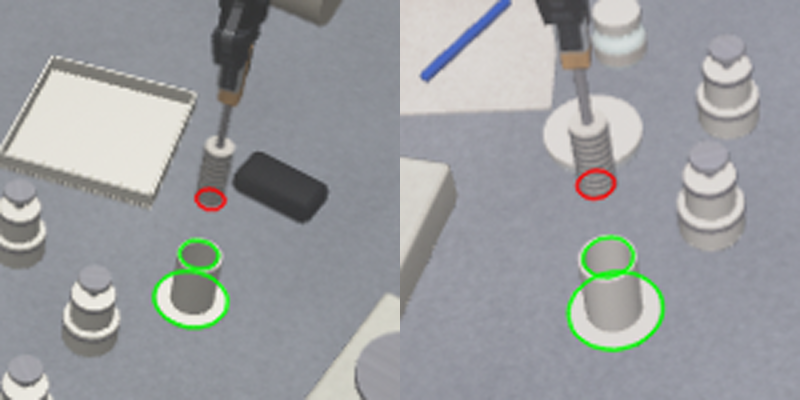

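```bash
python3 -m jog '[{"rx":0,"ry":0,"rz":0,"x":-0.04,"y":0.04,"z":-0.3,"jaw":-1},{"rx":0,"ry":0,"rz":0,"x":0,"y":0,"z":-0.6,"jaw":-1},{"rx":0,"ry":0,"rz":0,"x":0,"y":0,"z":-0.3,"jaw":-1},{"rx":0,"ry":0,"rz":0,"x":0,"y":0,"z":-0.1,"jaw":-1},{"rx":0,"ry":0,"rz":0,"x":0,"y":0,"z":-0.1,"jaw":-1},{"rx":0,"ry":0,"rz":0,"x":0,"y":0,"z":-0.1,"jaw":-1},{"rx":0,"ry":0,"rz":0,"x":0,"y":0,"z":0,"jaw":-1}]'
python3 -m jog '[{"rx":0,"ry":0,"rz":0,"x":0,"y":0,"z":-0.1,"jaw":-1},{"rx":0,"ry":0,"rz":0,"x":0,"y":0,"z":-0.2,"jaw":-1},{"rx":0,"ry":0,"rz":0,"x":0,"y":0,"z":-0.2,"jaw":-1},{"rx":0,"ry":0,"rz":0,"x":0,"y":0,"z":-0.2,"jaw":-1},{"rx":0,"ry":0,"rz":0,"x":0,"y":0,"z":-0.2,"jaw":-1},{"rx":0,"ry":0,"rz":0,"x":0,"y":0,"z":-0.1,"jaw":-1},{"rx":0,"ry":0,"rz":0,"x":0,"y":0,"z":0,"jaw":-1},{"rx":0,"ry":0,"rz":0,"x":0,"y":0,"z":0,"jaw":-1}]'
```

```text
clock: 17.92
tcp_pos: [0.6499, 0.2311, 0.2248]
orientation: [-0.34, 3.123, -0.0]
contact_force: [-0.1, -0.4, -0.9]
grip_width: 0.0196
gripper_force: 59.0
clock: 18.92
tcp_pos: [0.6496, 0.2311, 0.1648]
orientation: [0.34, -3.123, 0.0]
contact_force: [0.4, -0.3, -2.7]
grip_width: 0.0193
gripper_force: 58.9
```

```bash
python3 -m jog '[{"rx":0,"ry":0,"rz":0,"x":0,"y":0,"z":-0.06,"jaw":-1},{"rx":0,"ry":0,"rz":0,"x":0,"y":0,"z":-0.03,"jaw":-1},{"rx":0,"ry":0,"rz":0,"x":0,"y":0,"z":0,"jaw":-1}]'
python3 -m jog '[{"rx":0,"ry":0,"rz":0,"x":0,"y":0,"z":-0.02,"jaw":-1},{"rx":0,"ry":0,"rz":0,"x":0,"y":0,"z":0,"jaw":-1}]'
python3 -m jog '[{"rx":0,"ry":0,"rz":0,"x":0,"y":0,"z":0,"jaw":1},{"rx":0,"ry":0,"rz":0,"x":0,"y":0,"z":0,"jaw":1},{"rx":0,"ry":0,"rz":0,"x":0,"y":0,"z":0,"jaw":1},{"rx":0,"ry":0,"rz":0,"x":0,"y":0,"z":0,"jaw":1},{"rx":0,"ry":0,"rz":0,"x":0,"y":0,"z":0.2,"jaw":1},{"rx":0,"ry":0,"rz":0,"x":0,"y":0,"z":0.6,"jaw":1},{"rx":0,"ry":0,"rz":0,"x":0,"y":0,"z":0.6,"jaw":1},{"rx":0,"ry":0,"rz":0,"x":0,"y":0,"z":0.6,"jaw":1}]'
```

```text
clock: 19.3
tcp_pos: [0.6497, 0.2314, 0.1593]
orientation: [-0.34, 3.123, 0.0]
contact_force: [1.6, -0.4, -2.1]
grip_width: 0.0196
gripper_force: 59.2
clock: 19.55
tcp_pos: [0.6497, 0.2313, 0.1581]
orientation: [-0.34, 3.123, 0.0]
contact_force: [0.9, -0.9, -0.3]
grip_width: 0.0192
gripper_force: 59.2
clock: 20.55
tcp_pos: [0.6497, 0.2313, 0.2804]
orientation: [-0.34, 3.122, 0.001]
contact_force: [0.9, -0.1, -0.2]
grip_width: 0.0854
gripper_force: 0.0
```

```bash
python3 -m jog '[{"rx":0,"ry":0,"rz":-0.65,"x":-0.33,"y":-0.64,"z":0.33,"jaw":1},{"rx":0,"ry":0,"rz":-0.6,"x":-0.33,"y":-0.64,"z":0.33,"jaw":1},{"rx":0,"ry":0,"rz":0,"x":-0.33,"y":-0.64,"z":0.33,"jaw":-1},{"rx":0,"ry":0,"rz":0,"x":-0.33,"y":-0.64,"z":0.33,"jaw":-1},{"rx":0,"ry":0,"rz":0,"x":-0.33,"y":-0.64,"z":0.33,"jaw":-1},{"rx":0,"ry":0,"rz":0,"x":-0.33,"y":-0.64,"z":0.33,"jaw":-1},{"rx":0,"ry":0,"rz":0,"x":0,"y":0,"z":0,"jaw":-1},{"rx":0,"ry":0,"rz":0,"x":0,"y":0,"z":0,"jaw":-1}]'
python3 - <<'E'
from h import *
o=st(); c,im=grab("wrist"); im=im.copy()
for p in [(.457,.182),(.441,.010),(.586,.126),(.594,-.008),(.453,-.166)]:
    circ(c,im,p,.017,.095,(0,0,255)); print(proj(c,[*p,.095]).round(0))
cv2.imwrite("pics/w3.png",im)
E
```

```text
clock: 21.55
tcp_pos: [0.5309, 0.0014, 0.3975]
orientation: [0.002, 3.141, 0.001]
contact_force: [-0.8, 0.2, -0.0]
grip_width: 0.0003
gripper_force: 0.0
21.55 [0.5309 0.0014 0.3975] [2.000e-03 3.141e+00 1.000e-03] [-0.78  0.2  -0.01] 0.0003 0.0
[[479. 135.]]
[[331. 120.]]
[[425. 242.]]
[[316. 249.]]
[[179. 132.]]
```

View pics/w3.png

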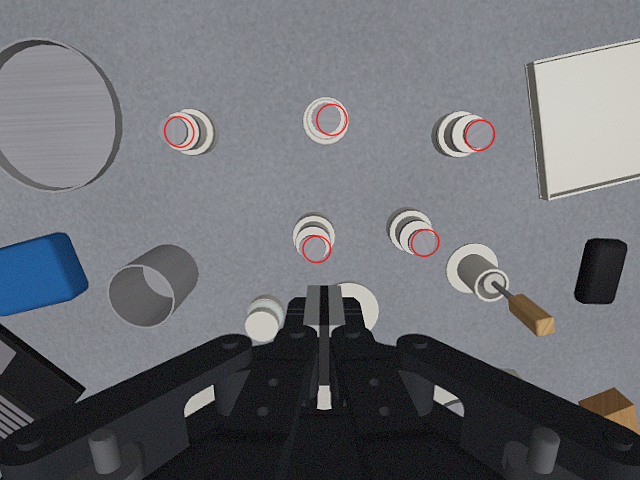

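```bash
cat >> h.py <<'E'
D=[(.457,.182),(.441,.010),(.586,.126),(.594,-.008),(.453,-.166)]
def tops(c,im,D=D,R=22):
    g=cv2.GaussianBlur(im,(3,3),0).astype(float)
    out=[]
    for p in D:
        u=proj(c,[*p,.095])[0]; best=None
        # slide the model disc: grey disc contrasting with surroundings
        a=np.linspace(0,2*np.pi,72,endpoint=False)
        for dx in np.arange(-.012,.0121,.001):
            for dy in np.arange(-.012,.0121,.001):
                s=[]
                for rad in(.0145,.0195):
                    P=np.c_[p[0]+dx+rad*np.cos(a),p[1]+dy+rad*np.sin(a),0*a+.095]
                    q=np.round(proj(c,P)).astype(int); q[:,0]=q[:,0].clip(0,639); q[:,1]=q[:,1].clip(0,479); s.append(g[q[:,1],q[:,0]].mean(1))
                sc=np.abs(s[0]-s[1]).mean()-s[0].std()
                if best is None or sc>best[0]: best=(sc,p[0]+dx,p[1]+dy)
        out.append(best)
    return np.array(out)
E
python3 - <<'E'
from h import *
for n in("wrist","scene","side"):
    print(n,tops(*grab(n)).round(3).tolist())
E
```

```text
wrist [[30.026, 0.455, 0.179], [47.549, 0.44, 0.003], [26.05, 0.585, 0.121], [27.326, 0.591, -0.013], [27.284, 0.452, -0.173]]
scene [[10.837, 0.461, 0.175], [17.541, 0.444, -0.001], [17.006, 0.59, 0.117], [21.457, 0.597, -0.017], [22.998, 0.456, -0.176]]
side [[17.232, 0.454, 0.189], [9.875, 0.438, 0.014], [14.962, 0.585, 0.131], [8.628, 0.591, -0.002], [9.824, 0.451, -0.164]]
```

```bash
python3 -m jog '[{"rx":0,"ry":0,"rz":0,"x":0.3,"y":-0.1,"z":-0.5,"jaw":-1},{"rx":0,"ry":0,"rz":0,"x":0.4,"y":-0.1,"z":-0.8,"jaw":-1},{"rx":0,"ry":0,"rz":0,"x":0.33,"y":0,"z":-0.8,"jaw":-1},{"rx":0,"ry":0,"rz":0,"x":0,"y":0,"z":-0.8,"jaw":-1},{"rx":0,"ry":0,"rz":0,"x":0,"y":0,"z":-0.8,"jaw":-1},{"rx":0,"ry":0,"rz":0,"x":0,"y":0,"z":-0.8,"jaw":-1},{"rx":0,"ry":0,"rz":0,"x":0,"y":0,"z":-0.25,"jaw":-1},{"rx":0,"ry":0,"rz":0,"x":0,"y":0,"z":0,"jaw":-1}]'
python3 -m jog '[{"rx":0,"ry":0,"rz":0,"x":0,"y":0,"z":-0.1,"jaw":-1},{"rx":0,"ry":0,"rz":0,"x":0,"y":0,"z":0,"jaw":-1},{"rx":0,"ry":0,"rz":0,"x":0,"y":0,"z":0,"jaw":-1}]'
python3 -m jog '[{"rx":0,"ry":0,"rz":0,"x":0,"y":0,"z":-0.15,"jaw":-1},{"rx":0,"ry":0,"rz":0,"x":0,"y":0,"z":0,"jaw":-1},{"rx":0,"ry":0,"rz":0,"x":0,"y":0,"z":0,"jaw":-1}]'
python3 -m jog '[{"rx":0,"ry":0,"rz":0,"x":0,"y":0,"z":-0.1,"jaw":-1},{"rx":0,"ry":0,"rz":0,"x":0,"y":0,"z":0,"jaw":-1},{"rx":0,"ry":0,"rz":0,"x":0,"y":0,"z":0,"jaw":-1}]'
python3 -m jog '[{"rx":0,"ry":0,"rz":0,"x":0,"y":0,"z":0,"jaw":-1}]'
```

```text
clock: 22.75
tcp_pos: [0.5926, -0.0108, 0.1115]
orientation: [-0.001, -3.14, 0.0]
contact_force: [-0.2, -0.5, 0.7]
grip_width: -0.0005
gripper_force: 0.0
clock: 23.12
tcp_pos: [0.5932, -0.011, 0.1069]
orientation: [0.002, 3.14, 0.001]
contact_force: [0.7, -0.3, -0.2]
grip_width: 0.0002
gripper_force: 0.0
clock: 23.5
tcp_pos: [0.5925, -0.0111, 0.0967]
orientation: [-0.002, -3.141, 0.0]
contact_force: [0.6, 0.1, -0.1]
grip_width: -0.0002
gripper_force: 0.0
clock: 23.88
tcp_pos: [0.5932, -0.0112, 0.0913]
orientation: [0.002, 3.14, 0.0]
contact_force: [0.9, 0.1, 3.4]
grip_width: -0.0002
gripper_force: 1.9
clock: 24.0
tcp_pos: [0.5932, -0.0112, 0.0913]
orientation: [0.002, 3.14, 0.0]
contact_force: [1.4, -0.4, 3.7]
grip_width: 0.0001
gripper_force: 1.9
```

Disp 4 is stiff (3.5 N at 3.7 mm). Next are 3, 1, 2 and 5, pushed to about 12 mm.

```bash
python3 -m jog '[{"rx":0,"ry":0,"rz":0,"x":0,"y":0,"z":0.8,"jaw":-1},{"rx":0,"ry":0,"rz":0,"x":-0.02,"y":0.5,"z":0,"jaw":-1},{"rx":0,"ry":0,"rz":0,"x":-0.04,"y":0.7,"z":0,"jaw":-1},{"rx":0,"ry":0,"rz":0,"x":-0.04,"y":0.7,"z":0,"jaw":-1},{"rx":0,"ry":0,"rz":0,"x":0,"y":0.33,"z":0,"jaw":-1},{"rx":0,"ry":0,"rz":0,"x":0,"y":0,"z":-0.4,"jaw":-1},{"rx":0,"ry":0,"rz":0,"x":0,"y":0,"z":-0.25,"jaw":-1},{"rx":0,"ry":0,"rz":0,"x":0,"y":0,"z":0,"jaw":-1}]' | head -3
python3 -m jog '[{"rx":0,"ry":0,"rz":0,"x":0,"y":0,"z":-0.15,"jaw":-1},{"rx":0,"ry":0,"rz":0,"x":0,"y":0,"z":-0.14,"jaw":-1},{"rx":0,"ry":0,"rz":0,"x":0,"y":0,"z":0,"jaw":-1},{"rx":0,"ry":0,"rz":0,"x":0,"y":0,"z":0,"jaw":-1}]'
python3 - <<'E'
from h import *
st()
E
python3 -m jog '[{"rx":0,"ry":0,"rz":0,"x":0,"y":0,"z":0.6,"jaw":-1},{"rx":0,"ry":0,"rz":0,"x":-0.2,"y":0.1,"z":0.34,"jaw":-1},{"rx":0,"ry":0,"rz":0,"x":-0.7,"y":0.3,"z":0,"jaw":-1},{"rx":0,"ry":0,"rz":0,"x":-0.7,"y":0.3,"z":0,"jaw":-1},{"rx":0,"ry":0,"rz":0,"x":-0.58,"y":0.27,"z":0,"jaw":-1},{"rx":0,"ry":0,"rz":0,"x":0,"y":0,"z":-0.4,"jaw":-1},{"rx":0,"ry":0,"rz":0,"x":0,"y":0,"z":-0.25,"jaw":-1},{"rx":0,"ry":0,"rz":0,"x":0,"y":0,"z":0,"jaw":-1}]' | head -3
python3 -m jog '[{"rx":0,"ry":0,"rz":0,"x":0,"y":0,"z":-0.15,"jaw":-1},{"rx":0,"ry":0,"rz":0,"x":0,"y":0,"z":-0.14,"jaw":-1},{"rx":0,"ry":0,"rz":0,"x":0,"y":0,"z":0,"jaw":-1},{"rx":0,"ry":0,"rz":0,"x":0,"y":0,"z":0,"jaw":-1}]'
```

```text
clock: 25.0
tcp_pos: [0.5856, 0.1212, 0.0985]
orientation: [-0.005, -3.139, 0.003]
clock: 25.5
tcp_pos: [0.5873, 0.1225, 0.083]
orientation: [0.003, 3.14, 0.0]
contact_force: [1.0, -1.3, 2.3]
grip_width: -0.0002
gripper_force: 1.1
25.5 [0.5873 0.1225 0.083 ] [3.00e-03 3.14e+00 0.00e+00] [ 0.98 -1.32  2.28] -0.0002 1.1
clock: 26.5
tcp_pos: [0.4553, 0.1803, 0.099]
orientation: [-0.003, -3.139, 0.002]
clock: 27.0
tcp_pos: [0.457, 0.1809, 0.0834]
orientation: [0.004, 3.14, 0.001]
contact_force: [-2.0, -1.7, 13.0]
grip_width: -0.0002
gripper_force: 5.8
```

```bash
python3 -m jog '[{"rx":0,"ry":0,"rz":0,"x":0,"y":0,"z":0.6,"jaw":-1},{"rx":0,"ry":0,"rz":0,"x":0,"y":-0.3,"z":0.34,"jaw":-1},{"rx":0,"ry":0,"rz":0,"x":-0.1,"y":-0.8,"z":0,"jaw":-1},{"rx":0,"ry":0,"rz":0,"x":-0.1,"y":-0.8,"z":0,"jaw":-1},{"rx":0,"ry":0,"rz":0,"x":-0.07,"y":-0.7,"z":0,"jaw":-1},{"rx":0,"ry":0,"rz":0,"x":0,"y":-0.37,"z":-0.1,"jaw":-1},{"rx":0,"ry":0,"rz":0,"x":0,"y":0,"z":-0.5,"jaw":-1},{"rx":0,"ry":0,"rz":0,"x":0,"y":0,"z":-0.05,"jaw":-1}]' | head -3
python3 -m jog '[{"rx":0,"ry":0,"rz":0,"x":0,"y":0,"z":-0.15,"jaw":-1},{"rx":0,"ry":0,"rz":0,"x":0,"y":0,"z":-0.14,"jaw":-1},{"rx":0,"ry":0,"rz":0,"x":0,"y":0,"z":0,"jaw":-1},{"rx":0,"ry":0,"rz":0,"x":0,"y":0,"z":0,"jaw":-1}]'
python3 -m jog '[{"rx":0,"ry":0,"rz":0,"x":0,"y":0,"z":0.6,"jaw":-1},{"rx":0,"ry":0,"rz":0,"x":0,"y":-0.3,"z":0.34,"jaw":-1},{"rx":0,"ry":0,"rz":0,"x":0.1,"y":-0.8,"z":0,"jaw":-1},{"rx":0,"ry":0,"rz":0,"x":0.1,"y":-0.8,"z":0,"jaw":-1},{"rx":0,"ry":0,"rz":0,"x":0.02,"y":-0.7,"z":0,"jaw":-1},{"rx":0,"ry":0,"rz":0,"x":0,"y":-0.3,"z":-0.1,"jaw":-1},{"rx":0,"ry":0,"rz":0,"x":0,"y":0,"z":-0.5,"jaw":-1},{"rx":0,"ry":0,"rz":0,"x":0,"y":0,"z":-0.05,"jaw":-1}]' | head -3
python3 -m jog '[{"rx":0,"ry":0,"rz":0,"x":0,"y":0,"z":-0.15,"jaw":-1},{"rx":0,"ry":0,"rz":0,"x":0,"y":0,"z":-0.14,"jaw":-1},{"rx":0,"ry":0,"rz":0,"x":0,"y":0,"z":0,"jaw":-1},{"rx":0,"ry":0,"rz":0,"x":0,"y":0,"z":0,"jaw":-1}]'
```

```text
clock: 28.0
tcp_pos: [0.4385, 0.0021, 0.0987]
orientation: [-0.004, -3.138, 0.001]
clock: 28.5
tcp_pos: [0.4402, 0.0028, 0.0834]
orientation: [0.002, 3.141, 0.001]
contact_force: [-3.8, -2.0, 11.6]
grip_width: -0.0004
gripper_force: 5.9
clock: 29.5
tcp_pos: [0.4519, -0.1709, 0.0988]
orientation: [-0.002, -3.139, -0.001]
clock: 30.0
tcp_pos: [0.4536, -0.1711, 0.083]
orientation: [0.002, 3.14, 0.0]
contact_force: [1.3, 0.6, 2.0]
grip_width: -0.0001
gripper_force: 1.1
```

Stiff: 1, 2 and 4. Weak: 3 and 5. I'll grasp 5 now.

```bash
python3 -m jog '[{"rx":0,"ry":0,"rz":0,"x":0,"y":0,"z":0.6,"jaw":-1},{"rx":0,"ry":0,"rz":0,"x":0,"y":0,"z":0.7,"jaw":1},{"rx":0,"ry":0,"rz":0,"x":0,"y":0,"z":0,"jaw":1},{"rx":0,"ry":0,"rz":0,"x":0,"y":0,"z":0,"jaw":1},{"rx":0,"ry":0,"rz":0,"x":0,"y":0,"z":0,"jaw":1}]' 40
python3 - <<'E'
from h import *
o=st(); c,im=grab("wrist"); im=im.copy()
p=(.454,-.171); circ(c,im,p,.017,.095,(0,0,255)); circ(c,im,p,.03,.034,(0,255,0)); circ(c,im,(.428,-.376),.104,.024,(0,0,255))
cv2.imwrite("pics/w4.png",im)
E
```

```text
clock: 30.62
tcp_pos: [0.452, -0.1711, 0.1595]
orientation: [-0.002, -3.139, -0.001]
contact_force: [-0.5, -1.2, -0.9]
grip_width: 0.0724
gripper_force: 0.0
30.62 [ 0.452  -0.1711  0.1595] [-2.000e-03 -3.139e+00 -1.000e-03] [-0.45 -1.15 -0.88] 0.0724 0.0
```

View pics/w4.png

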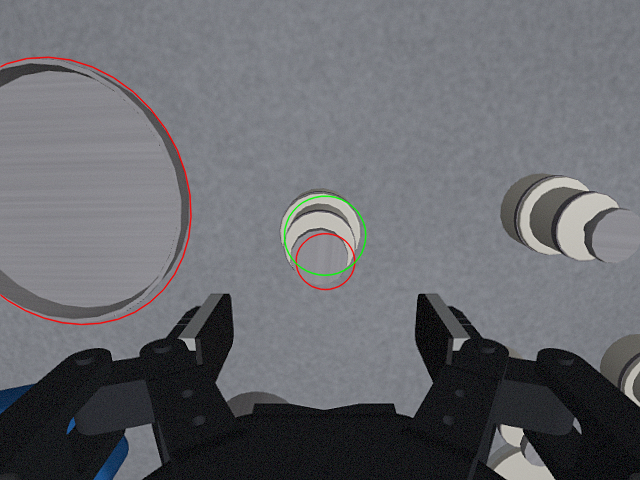

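Bottle's at about (.4515,-.1735); the pan matches (.428,-.378). Descend, grip and carry.

```bash
python3 -m jog '[{"rx":0,"ry":0,"rz":0,"x":0,"y":-0.04,"z":-0.3,"jaw":1},{"rx":0,"ry":0,"rz":0,"x":0,"y":0,"z":-0.5,"jaw":1},{"rx":0,"ry":0,"rz":0,"x":0,"y":0,"z":-0.5,"jaw":1},{"rx":0,"ry":0,"rz":0,"x":0,"y":0,"z":-0.4,"jaw":1},{"rx":0,"ry":0,"rz":0,"x":0,"y":0,"z":-0.2,"jaw":1},{"rx":0,"ry":0,"rz":0,"x":0,"y":0,"z":0,"jaw":-1},{"rx":0,"ry":0,"rz":0,"x":0,"y":0,"z":0,"jaw":-1},{"rx":0,"ry":0,"rz":0,"x":0,"y":0,"z":0,"jaw":-1}]' 40
python3 -m jog '[{"rx":0,"ry":0,"rz":0,"x":0,"y":0,"z":0,"jaw":-1},{"rx":0,"ry":0,"rz":0,"x":0,"y":0,"z":0,"jaw":-1},{"rx":0,"ry":0,"rz":0,"x":0,"y":0,"z":0.3,"jaw":-1},{"rx":0,"ry":0,"rz":0,"x":0,"y":0,"z":0.5,"jaw":-1},{"rx":0,"ry":0,"rz":0,"x":0,"y":0,"z":0.2,"jaw":-1},{"rx":0,"ry":0,"rz":0,"x":0,"y":0,"z":0,"jaw":-1}]' 40
```

```text
clock: 31.68
tcp_pos: [0.4535, -0.1739, 0.0475]
orientation: [0.002, 3.14, -0.0]
contact_force: [-1.3, -0.2, 4.5]
grip_width: 0.0449
gripper_force: 40.7
clock: 32.42
tcp_pos: [0.4533, -0.1736, 0.107]
orientation: [0.002, 3.14, -0.0]
contact_force: [0.4, -0.1, -2.5]
grip_width: 0.0447
gripper_force: 41.7
```

```bash
python3 -m jog '[{"rx":0,"ry":0,"rz":0,"x":-0.1,"y":-0.4,"z":0,"jaw":-1},{"rx":0,"ry":0,"rz":0,"x":-0.2,"y":-0.7,"z":0,"jaw":-1},{"rx":0,"ry":0,"rz":0,"x":-0.2,"y":-0.7,"z":0,"jaw":-1},{"rx":0,"ry":0,"rz":0,"x":-0.2,"y":-0.7,"z":0,"jaw":-1},{"rx":0,"ry":0,"rz":0,"x":-0.2,"y":-0.6,"z":0,"jaw":-1},{"rx":0,"ry":0,"rz":0,"x":-0.12,"y":-0.29,"z":0,"jaw":-1},{"rx":0,"ry":0,"rz":0,"x":0,"y":0,"z":-0.4,"jaw":-1},{"rx":0,"ry":0,"rz":0,"x":0,"y":0,"z":-0.35,"jaw":-1}]'
python3 -m jog '[{"rx":0,"ry":0,"rz":0,"x":0,"y":0,"z":-0.1,"jaw":-1},{"rx":0,"ry":0,"rz":0,"x":0,"y":0,"z":-0.05,"jaw":-1},{"rx":0,"ry":0,"rz":0,"x":0,"y":0,"z":0,"jaw":-1},{"rx":0,"ry":0,"rz":0,"x":0,"y":0,"z":0,"jaw":-1}]'
```

```text
clock: 33.42
tcp_pos: [0.3916, -0.376, 0.06]
orientation: [-0.001, -3.141, -0.002]
contact_force: [0.7, 0.8, -2.9]
grip_width: 0.0448
gripper_force: 41.8
clock: 33.92
tcp_pos: [0.3921, -0.3773, 0.0531]
orientation: [0.002, 3.141, -0.001]
contact_force: [0.7, -0.1, -3.2]
grip_width: 0.0445
gripper_force: 41.8
```

```bash
python3 -m jog '[{"rx":0,"ry":0,"rz":0,"x":0,"y":0,"z":-0.03,"jaw":-1},{"rx":0,"ry":0,"rz":0,"x":0,"y":0,"z":0,"jaw":-1},{"rx":0,"ry":0,"rz":0,"x":0,"y":0,"z":0,"jaw":-1}]'
python3 -m jog '[{"rx":0,"ry":0,"rz":0,"x":0,"y":0,"z":0,"jaw":0.6},{"rx":0,"ry":0,"rz":0,"x":0,"y":0,"z":0,"jaw":0.6},{"rx":0,"ry":0,"rz":0,"x":0,"y":0,"z":0,"jaw":0.6},{"rx":0,"ry":0,"rz":0,"x":0,"y":0,"z":0.3,"jaw":0.6},{"rx":0,"ry":0,"rz":0,"x":0,"y":0,"z":0.6,"jaw":0.6},{"rx":0,"ry":0,"rz":0,"x":0,"y":0,"z":0.6,"jaw":0.6},{"rx":0,"ry":0,"rz":0,"x":0.2,"y":0.4,"z":0.4,"jaw":1},{"rx":0,"ry":0,"rz":0,"x":0.3,"y":0.8,"z":0,"jaw":1}]'
python3 -m jog '[{"rx":0,"ry":0,"rz":0,"x":0.3,"y":0.8,"z":0,"jaw":1},{"rx":0,"ry":0,"rz":0,"x":0.3,"y":0.8,"z":0,"jaw":1},{"rx":0,"ry":0,"rz":0,"x":0.3,"y":0.8,"z":0,"jaw":1},{"rx":0,"ry":0,"rz":0,"x":0.3,"y":0.8,"z":0,"jaw":1},{"rx":0,"ry":0,"rz":0,"x":0.3,"y":0.8,"z":0,"jaw":1},{"rx":0,"ry":0,"rz":0,"x":0.3,"y":0.8,"z":0,"jaw":1},{"rx":0,"ry":0,"rz":0,"x":0.3,"y":0.8,"z":0,"jaw":1},{"rx":0,"ry":0,"rz":0,"x":0.3,"y":0.8,"z":0,"jaw":1}]'
python3 -m jog '[{"rx":0,"ry":0,"rz":0,"x":0.3,"y":0.7,"z":0,"jaw":1},{"rx":0,"ry":0,"rz":0,"x":0.32,"y":0.5,"z":0,"jaw":1},{"rx":0,"ry":0,"rz":0,"x":0,"y":0,"z":0,"jaw":1},{"rx":0,"ry":0,"rz":0,"x":0,"y":0,"z":0,"jaw":1},{"rx":0,"ry":0,"rz":0,"x":0,"y":0,"z":0,"jaw":1}]'
python3 - <<'E'
from h import *
o=st(); c,im=grab("wrist"); print(tops(c,im,[(.587,.1225)]).round(4))
for n in("scene","side"): print(n,tops(*grab(n),[(.455,.182),(.44,.004),(.586,.122),(.593,-.011),(.392,-.377)]).round(3).tolist())
E
```

```text
clock: 34.3
tcp_pos: [0.3921, -0.3774, 0.0516]
orientation: [0.002, 3.14, -0.001]
contact_force: [-0.7, 0.8, 5.7]
grip_width: 0.0447
gripper_force: 42.5
clock: 35.3
tcp_pos: [0.4227, -0.3073, 0.1682]
orientation: [0.01, 3.136, -0.005]
contact_force: [0.3, -0.7, -0.0]
grip_width: 0.0855
gripper_force: 0.0
clock: 36.3
tcp_pos: [0.5664, 0.0803, 0.1661]
orientation: [0.003, 3.14, 0.0]
contact_force: [0.8, 0.4, -0.2]
grip_width: 0.0855
gripper_force: 0.0
clock: 36.92
tcp_pos: [0.6025, 0.1492, 0.1652]
orientation: [-0.006, -3.142, 0.001]
contact_force: [-0.7, 0.3, 0.1]
grip_width: 0.0849
gripper_force: 0.0
36.92 [0.6025 0.1492 0.1652] [-6.000e-03 -3.142e+00  1.000e-03] [-0.71  0.29  0.14] 0.0849 0.0
[[25.4029  0.587   0.1215]]
scene [[10.795, 0.461, 0.175], [17.406, 0.444, -0.001], [17.029, 0.59, 0.117], [21.521, 0.597, -0.017], [32.775, 0.392, -0.377]]
side [[17.263, 0.454, 0.189], [9.89, 0.438, 0.014], [15.124, 0.585, 0.131], [10.574, 0.598, -0.008], [6.273, 0.39, -0.383]]
```

```bash
python3 -m jog '[{"rx":0,"ry":0,"rz":0,"x":-0.275,"y":-0.46,"z":0,"jaw":1},{"rx":0,"ry":0,"rz":0,"x":0,"y":0,"z":-0.3,"jaw":1},{"rx":0,"ry":0,"rz":0,"x":0,"y":0,"z":-0.5,"jaw":1},{"rx":0,"ry":0,"rz":0,"x":0,"y":0,"z":-0.5,"jaw":1},{"rx":0,"ry":0,"rz":0,"x":0,"y":0,"z":-0.46,"jaw":1},{"rx":0,"ry":0,"rz":0,"x":0,"y":0,"z":-0.2,"jaw":1},{"rx":0,"ry":0,"rz":0,"x":0,"y":0,"z":0,"jaw":1},{"rx":0,"ry":0,"rz":0,"x":0,"y":0,"z":0,"jaw":-1}]' 40
python3 -m jog '[{"rx":0,"ry":0,"rz":0,"x":0,"y":0,"z":0,"jaw":-1},{"rx":0,"ry":0,"rz":0,"x":0,"y":0,"z":0,"jaw":-1},{"rx":0,"ry":0,"rz":0,"x":0,"y":0,"z":0,"jaw":-1},{"rx":0,"ry":0,"rz":0,"x":0,"y":0,"z":0,"jaw":-1}]' 40
python3 -m jog '[{"rx":0,"ry":0,"rz":0,"x":0,"y":0,"z":0.3,"jaw":-1},{"rx":0,"ry":0,"rz":0,"x":0,"y":0,"z":0.6,"jaw":-1},{"rx":0,"ry":0,"rz":0,"x":0,"y":0,"z":0.6,"jaw":-1},{"rx":0,"ry":0,"rz":0,"x":0,"y":0,"z":0.4,"jaw":-1},{"rx":0,"ry":0,"rz":0,"x":0,"y":0,"z":0,"jaw":-1},{"rx":0,"ry":0,"rz":0,"x":0,"y":0,"z":0,"jaw":-1}]' 40
```

```text
clock: 38.08
tcp_pos: [0.5872, 0.1235, 0.048]
orientation: [0.002, 3.14, 0.001]
contact_force: [-0.4, -0.4, -0.9]
grip_width: 0.0695
gripper_force: 0.0
clock: 38.58
tcp_pos: [0.5872, 0.1234, 0.0483]
orientation: [0.003, 3.14, 0.001]
contact_force: [-1.1, -1.6, 6.6]
grip_width: 0.0448
gripper_force: 40.3
clock: 39.33
tcp_pos: [0.5855, 0.1233, 0.1604]
orientation: [-0.002, -3.14, 0.0]
contact_force: [-0.9, -0.3, -2.0]
grip_width: 0.0443
gripper_force: 41.8
```

```bash
python3 -m jog '[{"rx":0,"ry":0,"rz":0,"x":-0.08,"y":-0.36,"z":0.1,"jaw":-1},{"rx":0,"ry":0,"rz":0,"x":-0.18,"y":-0.76,"z":0,"jaw":-1},{"rx":0,"ry":0,"rz":0,"x":-0.18,"y":-0.76,"z":0,"jaw":-1},{"rx":0,"ry":0,"rz":0,"x":-0.18,"y":-0.76,"z":0,"jaw":-1},{"rx":0,"ry":0,"rz":0,"x":-0.18,"y":-0.76,"z":0,"jaw":-1},{"rx":0,"ry":0,"rz":0,"x":-0.18,"y":-0.76,"z":0,"jaw":-1},{"rx":0,"ry":0,"rz":0,"x":-0.18,"y":-0.76,"z":0,"jaw":-1},{"rx":0,"ry":0,"rz":0,"x":-0.18,"y":-0.76,"z":0,"jaw":-1}]'
python3 -m jog '[{"rx":0,"ry":0,"rz":0,"x":-0.18,"y":-0.76,"z":0,"jaw":-1},{"rx":0,"ry":0,"rz":0,"x":-0.18,"y":-0.76,"z":0,"jaw":-1},{"rx":0,"ry":0,"rz":0,"x":-0.18,"y":-0.76,"z":0,"jaw":-1},{"rx":0,"ry":0,"rz":0,"x":-0.1,"y":-0.38,"z":0,"jaw":-1},{"rx":0,"ry":0,"rz":0,"x":0,"y":0,"z":0,"jaw":-1},{"rx":0,"ry":0,"rz":0,"x":0,"y":0,"z":0,"jaw":-1}]'
```

```text
clock: 40.33
tcp_pos: [0.5038, -0.2201, 0.1665]
orientation: [-0.004, -3.14, 0.0]
contact_force: [1.7, 0.4, -1.5]
grip_width: 0.0449
gripper_force: 41.8
clock: 41.08
tcp_pos: [0.4668, -0.3765, 0.1665]
orientation: [-0.002, -3.14, -0.002]
contact_force: [-0.5, -0.6, -1.8]
grip_width: 0.0447
gripper_force: 41.7
```

```bash
python3 -m jog '[{"rx":0,"ry":0,"rz":0,"x":0,"y":0,"z":-0.3,"jaw":-1},{"rx":0,"ry":0,"rz":0,"x":0,"y":0,"z":-0.5,"jaw":-1},{"rx":0,"ry":0,"rz":0,"x":0,"y":0,"z":-0.5,"jaw":-1},{"rx":0,"ry":0,"rz":0,"x":0,"y":0,"z":-0.3,"jaw":-1},{"rx":0,"ry":0,"rz":0,"x":0,"y":0,"z":-0.15,"jaw":-1},{"rx":0,"ry":0,"rz":0,"x":0,"y":0,"z":-0.1,"jaw":-1},{"rx":0,"ry":0,"rz":0,"x":0,"y":0,"z":0,"jaw":-1},{"rx":0,"ry":0,"rz":0,"x":0,"y":0,"z":0,"jaw":-1}]'
python3 -m jog '[{"rx":0,"ry":0,"rz":0,"x":0,"y":0,"z":-0.03,"jaw":-1},{"rx":0,"ry":0,"rz":0,"x":0,"y":0,"z":0,"jaw":-1},{"rx":0,"ry":0,"rz":0,"x":0,"y":0,"z":0,"jaw":-1}]'
```

```text
clock: 42.08
tcp_pos: [0.468, -0.3775, 0.0568]
orientation: [0.002, 3.14, -0.001]
contact_force: [0.4, -0.2, -2.7]
grip_width: 0.0447
gripper_force: 41.7
clock: 42.45
tcp_pos: [0.4676, -0.3771, 0.0544]
orientation: [0.002, 3.141, -0.0]
contact_force: [-0.2, 0.1, -1.7]
grip_width: 0.0447
gripper_force: 41.7
```

```bash
python3 -m jog '[{"rx":0,"ry":0,"rz":0,"x":0,"y":0,"z":-0.03,"jaw":-1},{"rx":0,"ry":0,"rz":0,"x":0,"y":0,"z":-0.02,"jaw":-1},{"rx":0,"ry":0,"rz":0,"x":0,"y":0,"z":0,"jaw":-1}]'
python3 -m jog '[{"rx":0,"ry":0,"rz":0,"x":0,"y":0,"z":0,"jaw":0.6},{"rx":0,"ry":0,"rz":0,"x":0,"y":0,"z":0,"jaw":0.6},{"rx":0,"ry":0,"rz":0,"x":0,"y":0,"z":0,"jaw":0.6},{"rx":0,"ry":0,"rz":0,"x":0,"y":0,"z":0.3,"jaw":0.6},{"rx":0,"ry":0,"rz":0,"x":0,"y":0,"z":0.6,"jaw":0.6},{"rx":0,"ry":0,"rz":0,"x":0,"y":0,"z":0.6,"jaw":0.6},{"rx":0,"ry":0,"rz":0,"x":0,"y":0.3,"z":0.4,"jaw":1},{"rx":0,"ry":0,"rz":0,"x":-0.06,"y":0.7,"z":0,"jaw":1}]'
python3 -m jog '[{"rx":0,"ry":0,"rz":0,"x":-0.06,"y":0.8,"z":0,"jaw":1},{"rx":0,"ry":0,"rz":0,"x":-0.06,"y":0.8,"z":0,"jaw":1},{"rx":0,"ry":0,"rz":0,"x":-0.06,"y":0.8,"z":0,"jaw":1},{"rx":0,"ry":0,"rz":0,"x":-0.06,"y":0.8,"z":0,"jaw":1},{"rx":0,"ry":0,"rz":0,"x":-0.06,"y":0.8,"z":0,"jaw":1},{"rx":0,"ry":0,"rz":0,"x":-0.06,"y":0.8,"z":0,"jaw":1},{"rx":0,"ry":0,"rz":0,"x":-0.03,"y":0.53,"z":0,"jaw":1},{"rx":0,"ry":0,"rz":0,"x":0,"y":0,"z":0,"jaw":1}]'
python3 - <<'E'
from h import *
o=st(); print(tops(*grab("wrist"),[(.44,.003)]).round(4))
for n in("scene","side"): print(n,tops(*grab(n),[(.455,.182),(.44,.004),(.468,-.377),(.593,-.011),(.392,-.377)]).round(3).tolist())
E
```

```text
clock: 42.82
tcp_pos: [0.4678, -0.3774, 0.0523]
orientation: [0.003, 3.141, 0.0]
contact_force: [-1.9, 2.0, 7.7]
grip_width: 0.0447
gripper_force: 42.6
clock: 43.82
tcp_pos: [0.4652, -0.3194, 0.1689]
orientation: [0.007, 3.136, -0.006]
contact_force: [0.3, 1.4, -0.7]
grip_width: 0.0853
gripper_force: 0.0
clock: 44.82
tcp_pos: [0.4409, 0.005, 0.1663]
orientation: [-0.005, 3.14, 0.002]
contact_force: [0.0, 0.0, 0.6]
grip_width: 0.0856
gripper_force: 0.0
44.83 [0.4409 0.005  0.1663] [-5.00e-03  3.14e+00  2.00e-03] [0.01 0.02 0.55] 0.0856 0.0
[[2.61064e+01 4.39000e-01 3.00000e-03]]
scene [[10.718, 0.461, 0.175], [17.524, 0.444, -0.001], [26.518, 0.468, -0.378], [21.498, 0.597, -0.017], [32.747, 0.392, -0.377]]
side [[17.176, 0.454, 0.189], [9.92, 0.438, 0.014], [4.808, 0.48, -0.365], [8.622, 0.591, -0.002], [-4.731, 0.402, -0.383]]
```

```bash
python3 -m jog '[{"rx":0,"ry":0,"rz":0,"x":0,"y":-0.03,"z":-0.3,"jaw":1},{"rx":0,"ry":0,"rz":0,"x":0,"y":0,"z":-0.5,"jaw":1},{"rx":0,"ry":0,"rz":0,"x":0,"y":0,"z":-0.5,"jaw":1},{"rx":0,"ry":0,"rz":0,"x":0,"y":0,"z":-0.47,"jaw":1},{"rx":0,"ry":0,"rz":0,"x":0,"y":0,"z":-0.2,"jaw":1},{"rx":0,"ry":0,"rz":0,"x":0,"y":0,"z":0,"jaw":1},{"rx":0,"ry":0,"rz":0,"x":0,"y":0,"z":0,"jaw":-1},{"rx":0,"ry":0,"rz":0,"x":0,"y":0,"z":0,"jaw":-1}]' 40
python3 -m jog '[{"rx":0,"ry":0,"rz":0,"x":0,"y":0,"z":0,"jaw":-1},{"rx":0,"ry":0,"rz":0,"x":0,"y":0,"z":0,"jaw":-1},{"rx":0,"ry":0,"rz":0,"x":0,"y":0,"z":0,"jaw":-1},{"rx":0,"ry":0,"rz":0,"x":0,"y":0,"z":0.3,"jaw":-1},{"rx":0,"ry":0,"rz":0,"x":0,"y":0,"z":0.7,"jaw":-1},{"rx":0,"ry":0,"rz":0,"x":0,"y":0,"z":0.7,"jaw":-1},{"rx":0,"ry":0,"rz":0,"x":0,"y":0,"z":0.4,"jaw":-1},{"rx":0,"ry":0,"rz":0,"x":0,"y":0,"z":0,"jaw":-1}]' 40
python3 - <<'E'
from h import *
c,im=grab("side"); cv2.imwrite("pics/side2.png",im)
hsv=cv2.cvtColor(im,cv2.COLOR_BGR2HSV)
m=cv2.inRange(hsv,(0,0,165),(180,50,255)); m[:350]=0; m[:,:290]=0; m[:,450:]=0
m=cv2.morphologyEx(m,cv2.MORPH_CLOSE,np.ones((9,9)))
k=max(cv2.findContours(m,0,2)[0],key=cv2.contourArea); q=cv2.approxPolyDP(cv2.convexHull(k),8,True)[:,0]; print(q.tolist())
W=np.array([pix2w(c,p,.024)[:2] for p in q]); print(W.round(3).tolist(),W.mean(0).round(3))
E
```

```text
clock: 45.98
tcp_pos: [0.4413, 0.001, 0.048]
orientation: [0.003, 3.14, 0.001]
contact_force: [-0.0, 1.0, 2.8]
grip_width: 0.0512
gripper_force: 2.5
clock: 46.98
tcp_pos: [0.4416, 0.0012, 0.1746]
orientation: [0.002, 3.138, 0.002]
contact_force: [-0.3, -0.1, -2.4]
grip_width: 0.0447
gripper_force: 42.2
[[449, 350], [448, 463], [398, 479], [300, 479], [290, 350]]
[[0.257, 0.225], [0.267, 0.468], [0.355, 0.509], [0.525, 0.534], [0.595, 0.273]] [0.4   0.402]
```

Run:
```python
from h import *
for n,Q in(("side",[(311,374),(406,368),(417,461),(319,465)]),("scene",[(341,113),(394,126),(378,165),(320,140)])):
    c=camera_params(n); W=np.array([pix2w(c,p,.024)[:2] for p in Q]); print(n,W.round(3).tolist(),W.mean(0).round(3))
    d=W-np.roll(W,1,0); print(np.degrees(np.arctan2(d[:,1],d[:,0])).round(1),np.hypot(*d.T).round(3))
c,im=grab("side"); cc=np.array([.426,.393]); th=np.radians(8)
for s in(-8,0,8):pass
```

```text
side [[0.54, 0.324], [0.347, 0.282], [0.322, 0.472], [0.495, 0.505]] [0.426 0.396]
[ -76.  -167.6   97.5   10.6] [0.186 0.198 0.192 0.176]
scene [[0.329, 0.452], [0.505, 0.498], [0.552, 0.315], [0.347, 0.304]] [0.433 0.392]
[  96.8   14.8  -75.5 -176.9] [0.149 0.182 0.189 0.206]
```

```bash
python3 -m jog '[{"rx":0,"ry":0,"rz":0,"x":-0.04,"y":0.4,"z":0,"jaw":-1},{"rx":0,"ry":0,"rz":0,"x":-0.04,"y":0.76,"z":0,"jaw":-1},{"rx":0,"ry":0,"rz":0,"x":-0.04,"y":0.76,"z":0,"jaw":-1},{"rx":0,"ry":0,"rz":0,"x":-0.04,"y":0.76,"z":0,"jaw":-1},{"rx":0,"ry":0,"rz":0,"x":-0.04,"y":0.76,"z":0,"jaw":-1},{"rx":0,"ry":0,"rz":0,"x":-0.04,"y":0.76,"z":0,"jaw":-1},{"rx":0,"ry":0,"rz":0,"x":-0.04,"y":0.76,"z":0,"jaw":-1},{"rx":0,"ry":0,"rz":0,"x":-0.04,"y":0.76,"z":0,"jaw":-1}]'
python3 -m jog '[{"rx":0,"ry":0,"rz":0,"x":-0.04,"y":0.76,"z":0,"jaw":-1},{"rx":0,"ry":0,"rz":0,"x":-0.04,"y":0.76,"z":0,"jaw":-1},{"rx":0,"ry":0,"rz":0,"x":0,"y":0.4,"z":0,"jaw":-1},{"rx":0,"ry":0,"rz":0,"x":0,"y":0,"z":0,"jaw":-1},{"rx":0,"ry":0,"rz":0,"x":0,"y":0,"z":0,"jaw":-1}]'
python3 - <<'E'
from h import *
o=st(); T=[]
a=np.radians(12); M=np.array([[np.cos(a),-np.sin(a)],[np.sin(a),np.cos(a)]])
for n,(x,y) in(("wrist",None),("side",None))[:2] and (("scene",(280,70)),("side",(280,310))):
    c,im=grab(n); im=im.copy()
    for h in(.095,):
        P=(M@(np.array([[-1,-1],[1,-1],[1,1],[-1,1]])*h).T).T+[.427,.394]
        cv2.polylines(im,[np.round(proj(c,np.c_[P,[.024]*4])*4).astype(int)],True,(0,0,255),1,cv2.LINE_AA,2)
    circ(c,im,o['tcp_pos'],.03,.004,(0,255,0))
    T.append(cv2.resize(im[y:y+150,x:x+170],(400,353),interpolation=cv2.INTER_CUBIC))
cv2.imwrite("pics/tr.png",cv2.hconcat(T))
E
```

```text
clock: 48.08
tcp_pos: [0.4203, 0.3447, 0.1709]
orientation: [-0.002, -3.139, 0.004]
contact_force: [0.7, 0.2, -1.4]
grip_width: 0.0445
gripper_force: 42.1
clock: 48.7
tcp_pos: [0.4164, 0.4575, 0.1713]
orientation: [-0.004, -3.14, 0.005]
contact_force: [0.3, -0.3, -2.0]
grip_width: 0.0447
gripper_force: 42.1
48.7 [0.4164 0.4575 0.1713] [-0.004 -3.14   0.005] [ 0.31 -0.32 -1.98] 0.0447 42.1
```

View pics/tr.png

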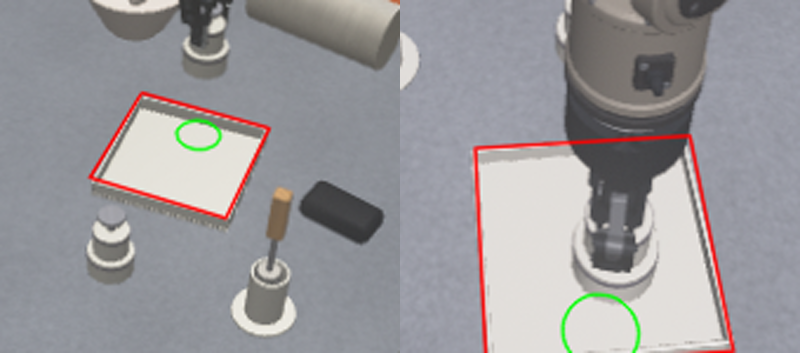

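Tray outline fits (centre .427,.394, yaw 12°). I'll shift y by −20 mm and lower.

```bash
python3 -m jog '[{"rx":0,"ry":0,"rz":0,"x":0,"y":-0.33,"z":0,"jaw":-1},{"rx":0,"ry":0,"rz":0,"x":0,"y":0,"z":-0.4,"jaw":-1},{"rx":0,"ry":0,"rz":0,"x":0,"y":0,"z":-0.5,"jaw":-1},{"rx":0,"ry":0,"rz":0,"x":0,"y":0,"z":-0.5,"jaw":-1},{"rx":0,"ry":0,"rz":0,"x":0,"y":0,"z":-0.4,"jaw":-1},{"rx":0,"ry":0,"rz":0,"x":0,"y":0,"z":-0.1,"jaw":-1},{"rx":0,"ry":0,"rz":0,"x":0,"y":0,"z":-0.05,"jaw":-1},{"rx":0,"ry":0,"rz":0,"x":0,"y":0,"z":0,"jaw":-1}]'
python3 -m jog '[{"rx":0,"ry":0,"rz":0,"x":0,"y":0,"z":-0.02,"jaw":-1},{"rx":0,"ry":0,"rz":0,"x":0,"y":0,"z":0,"jaw":-1},{"rx":0,"ry":0,"rz":0,"x":0,"y":0,"z":0,"jaw":-1}]'
```

```text
clock: 49.8
tcp_pos: [0.4171, 0.4396, 0.0571]
orientation: [0.003, 3.141, 0.002]
contact_force: [0.7, 0.6, -3.2]
grip_width: 0.0444
gripper_force: 42.1
clock: 50.18
tcp_pos: [0.4166, 0.4396, 0.0551]
orientation: [0.002, 3.141, 0.0]
contact_force: [0.7, -0.1, -3.0]
grip_width: 0.0444
gripper_force: 42.1
```

```bash
python3 -m jog '[{"rx":0,"ry":0,"rz":0,"x":0,"y":0,"z":-0.04,"jaw":-1},{"rx":0,"ry":0,"rz":0,"x":0,"y":0,"z":-0.01,"jaw":-1},{"rx":0,"ry":0,"rz":0,"x":0,"y":0,"z":0,"jaw":-1}]'
python3 -m jog '[{"rx":0,"ry":0,"rz":0,"x":0,"y":0,"z":0,"jaw":0.6},{"rx":0,"ry":0,"rz":0,"x":0,"y":0,"z":0,"jaw":0.6},{"rx":0,"ry":0,"rz":0,"x":0,"y":0,"z":0,"jaw":0.6},{"rx":0,"ry":0,"rz":0,"x":0,"y":0,"z":0.3,"jaw":0.6},{"rx":0,"ry":0,"rz":0,"x":0,"y":0,"z":0.6,"jaw":0.6},{"rx":0,"ry":0,"rz":0,"x":0,"y":0,"z":0.6,"jaw":0.6},{"rx":0,"ry":0,"rz":0,"x":0,"y":-0.3,"z":0.4,"jaw":1},{"rx":0,"ry":0,"rz":0,"x":0.13,"y":-0.7,"z":0,"jaw":1}]'
python3 -m jog '[{"rx":0,"ry":0,"rz":0,"x":0.13,"y":-0.8,"z":0,"jaw":1},{"rx":0,"ry":0,"rz":0,"x":0.13,"y":-0.8,"z":0,"jaw":1},{"rx":0,"ry":0,"rz":0,"x":0.13,"y":-0.8,"z":0,"jaw":1},{"rx":0,"ry":0,"rz":0,"x":0.13,"y":-0.6,"z":0,"jaw":1},{"rx":0,"ry":0,"rz":0,"x":0,"y":-0.3,"z":0,"jaw":1},{"rx":0,"ry":0,"rz":0,"x":0,"y":0,"z":0,"jaw":1},{"rx":0,"ry":0,"rz":0,"x":0,"y":0,"z":0,"jaw":1}]'
python3 - <<'E'
from h import *
o=st(); print(tops(*grab("wrist"),[(.456,.181)]).round(4))
for n in("scene","side"): print(n,tops(*grab(n),[(.455,.182),(.417,.44),(.593,-.011)]).round(3).tolist())
E
```

```text
clock: 50.55
tcp_pos: [0.4167, 0.4398, 0.0523]
orientation: [0.002, 3.141, 0.001]
contact_force: [-0.5, -0.5, 2.0]
grip_width: 0.0447
gripper_force: 42.7
clock: 51.55
tcp_pos: [0.4249, 0.3822, 0.1696]
orientation: [-0.004, 3.138, 0.009]
contact_force: [1.2, -0.9, -1.8]
grip_width: 0.0854
gripper_force: 0.0
clock: 52.42
tcp_pos: [0.4554, 0.1834, 0.1662]
orientation: [-0.001, 3.141, 0.002]
contact_force: [-0.1, 0.4, 0.5]
grip_width: 0.0852
gripper_force: 0.0
52.42 [0.4554 0.1834 0.1662] [-1.000e-03  3.141e+00  2.000e-03] [-0.09  0.37  0.52] 0.0852 0.0
[[25.3821  0.455   0.181 ]]
scene [[10.745, 0.461, 0.175], [7.674, 0.411, 0.449], [21.559, 0.597, -0.017]]
side [[17.313, 0.454, 0.189], [33.223, 0.414, 0.443], [8.52, 0.591, -0.002]]
```

```bash
python3 -m jog '[{"rx":0,"ry":0,"rz":0,"x":0,"y":-0.04,"z":-0.3,"jaw":1},{"rx":0,"ry":0,"rz":0,"x":0,"y":0,"z":-0.5,"jaw":1},{"rx":0,"ry":0,"rz":0,"x":0,"y":0,"z":-0.5,"jaw":1},{"rx":0,"ry":0,"rz":0,"x":0,"y":0,"z":-0.47,"jaw":1},{"rx":0,"ry":0,"rz":0,"x":0,"y":0,"z":-0.2,"jaw":1},{"rx":0,"ry":0,"rz":0,"x":0,"y":0,"z":0,"jaw":1},{"rx":0,"ry":0,"rz":0,"x":0,"y":0,"z":0,"jaw":-1},{"rx":0,"ry":0,"rz":0,"x":0,"y":0,"z":0,"jaw":-1}]' 40
python3 -m jog '[{"rx":0,"ry":0,"rz":0,"x":0,"y":0,"z":0,"jaw":-1},{"rx":0,"ry":0,"rz":0,"x":0,"y":0,"z":0,"jaw":-1},{"rx":0,"ry":0,"rz":0,"x":0,"y":0,"z":0,"jaw":-1},{"rx":0,"ry":0,"rz":0,"x":0,"y":0,"z":0.3,"jaw":-1},{"rx":0,"ry":0,"rz":0,"x":0,"y":0,"z":0.5,"jaw":-1},{"rx":0,"ry":0,"rz":0,"x":0,"y":0,"z":0.2,"jaw":-1},{"rx":0,"ry":0,"rz":0,"x":0,"y":0,"z":0,"jaw":-1}]' 40
python3 -m jog '[{"rx":0,"ry":0,"rz":0,"x":-0.2,"y":0.4,"z":0,"jaw":-1},{"rx":0,"ry":0,"rz":0,"x":-0.25,"y":0.7,"z":0,"jaw":-1},{"rx":0,"ry":0,"rz":0,"x":-0.25,"y":0.7,"z":0,"jaw":-1},{"rx":0,"ry":0,"rz":0,"x":-0.25,"y":0.6,"z":0,"jaw":-1},{"rx":0,"ry":0,"rz":0,"x":-0.1,"y":0.3,"z":0,"jaw":-1},{"rx":0,"ry":0,"rz":0,"x":0,"y":0,"z":0,"jaw":-1},{"rx":0,"ry":0,"rz":0,"x":0,"y":0,"z":0,"jaw":-1}]' 40
```

```text
clock: 53.58
tcp_pos: [0.4562, 0.1795, 0.0486]
orientation: [0.002, 3.14, 0.001]
contact_force: [-0.7, 0.6, -0.8]
grip_width: 0.0516
gripper_force: 0.0
clock: 54.45
tcp_pos: [0.4559, 0.1794, 0.1083]
orientation: [0.002, 3.14, 0.002]
contact_force: [-1.0, -0.9, -2.6]
grip_width: 0.0446
gripper_force: 41.8
clock: 55.32
tcp_pos: [0.3932, 0.339, 0.1072]
orientation: [-0.006, -3.141, 0.003]
contact_force: [-0.2, 0.4, -1.7]
grip_width: 0.0448
gripper_force: 41.8
```

```bash
python3 -m jog '[{"rx":0,"ry":0,"rz":0,"x":0,"y":0.05,"z":-0.4,"jaw":-1},{"rx":0,"ry":0,"rz":0,"x":0,"y":0,"z":-0.35,"jaw":-1},{"rx":0,"ry":0,"rz":0,"x":0,"y":0,"z":-0.1,"jaw":-1},{"rx":0,"ry":0,"rz":0,"x":0,"y":0,"z":-0.03,"jaw":-1},{"rx":0,"ry":0,"rz":0,"x":0,"y":0,"z":0,"jaw":-1},{"rx":0,"ry":0,"rz":0,"x":0,"y":0,"z":0,"jaw":-1}]'
python3 -m jog '[{"rx":0,"ry":0,"rz":0,"x":0,"y":0,"z":-0.02,"jaw":-1},{"rx":0,"ry":0,"rz":0,"x":0,"y":0,"z":0,"jaw":-1},{"rx":0,"ry":0,"rz":0,"x":0,"y":0,"z":0,"jaw":-1}]'
```

```text
clock: 56.08
tcp_pos: [0.393, 0.3443, 0.0556]
orientation: [0.002, 3.141, 0.002]
contact_force: [-0.8, 0.3, -2.6]
grip_width: 0.0445
gripper_force: 41.7
clock: 56.45
tcp_pos: [0.3925, 0.3441, 0.0538]
orientation: [0.002, 3.142, 0.0]
contact_force: [-0.1, 0.8, -1.6]
grip_width: 0.0442
gripper_force: 41.8
```

```bash
python3 -m jog '[{"rx":0,"ry":0,"rz":0,"x":0,"y":0,"z":-0.02,"jaw":-1},{"rx":0,"ry":0,"rz":0,"x":0,"y":0,"z":-0.01,"jaw":-1},{"rx":0,"ry":0,"rz":0,"x":0,"y":0,"z":0,"jaw":-1}]'
python3 -m jog '[{"rx":0,"ry":0,"rz":0,"x":0,"y":0,"z":0,"jaw":0.6},{"rx":0,"ry":0,"rz":0,"x":0,"y":0,"z":0,"jaw":0.6},{"rx":0,"ry":0,"rz":0,"x":0,"y":0,"z":0,"jaw":0.6},{"rx":0,"ry":0,"rz":0,"x":0,"y":0,"z":0.3,"jaw":0.6},{"rx":0,"ry":0,"rz":0,"x":0,"y":0,"z":0.6,"jaw":0.6},{"rx":0,"ry":0,"rz":0,"x":0,"y":0,"z":0.6,"jaw":0.6},{"rx":0,"ry":0,"rz":0,"x":0.17,"y":-0.3,"z":0.4,"jaw":1},{"rx":0,"ry":0,"rz":0,"x":0.37,"y":-0.65,"z":0,"jaw":1}]'
python3 -m jog '[{"rx":0,"ry":0,"rz":0,"x":0.4,"y":-0.7,"z":0,"jaw":1},{"rx":0,"ry":0,"rz":0,"x":0.4,"y":-0.7,"z":0,"jaw":1},{"rx":0,"ry":0,"rz":0,"x":0.4,"y":-0.7,"z":0,"jaw":1},{"rx":0,"ry":0,"rz":0,"x":0.4,"y":-0.7,"z":0,"jaw":1},{"rx":0,"ry":0,"rz":0,"x":0.4,"y":-0.7,"z":0,"jaw":1},{"rx":0,"ry":0,"rz":0,"x":0.4,"y":-0.7,"z":0,"jaw":1},{"rx":0,"ry":0,"rz":0,"x":0.4,"y":-0.77,"z":0,"jaw":1},{"rx":0,"ry":0,"rz":0,"x":0,"y":0,"z":0,"jaw":1}]'
python3 -m jog '[{"rx":0,"ry":0,"rz":0,"x":0,"y":0,"z":0,"jaw":1}]'
python3 - <<'E'
from h import *
o=st(); print(tops(*grab("wrist"),[(.593,-.011)]).round(4))
for n in("scene","side"): print(n,tops(*grab(n),[(.393,.344),(.417,.44),(.593,-.011)]).round(3).tolist())
E
```

```text
clock: 56.82
tcp_pos: [0.3929, 0.3444, 0.0528]
orientation: [0.002, 3.141, 0.001]
contact_force: [-2.1, -0.7, 8.2]
grip_width: 0.0447
gripper_force: 42.7
clock: 57.82
tcp_pos: [0.4256, 0.2893, 0.168]
orientation: [-0.005, 3.139, 0.006]
contact_force: [1.7, -0.7, -0.2]
grip_width: 0.0854
gripper_force: 0.0
clock: 58.82
tcp_pos: [0.5941, -0.0167, 0.166]
orientation: [0.014, 3.14, -0.004]
contact_force: [-1.1, 0.1, -1.3]
grip_width: 0.0853
gripper_force: 0.0
clock: 58.95
tcp_pos: [0.5926, -0.0108, 0.1655]
orientation: [-0.002, -3.141, -0.001]
contact_force: [0.0, 1.2, -0.4]
grip_width: 0.0851
gripper_force: 0.0
58.95 [ 0.5926 -0.0108  0.1655] [-2.000e-03 -3.141e+00 -1.000e-03] [ 0.04  1.17 -0.41] 0.0851 0.0
[[ 2.50405e+01  5.94000e-01 -1.30000e-02]]
scene [[10.528, 0.393, 0.336], [3.287, 0.405, 0.433], [21.649, 0.597, -0.017]]
side [[25.145, 0.392, 0.349], [34.029, 0.414, 0.443], [8.833, 0.591, -0.002]]
```

```bash
python3 -m jog '[{"rx":0,"ry":0,"rz":0,"x":0.01,"y":-0.03,"z":-0.3,"jaw":1},{"rx":0,"ry":0,"rz":0,"x":0,"y":0,"z":-0.5,"jaw":1},{"rx":0,"ry":0,"rz":0,"x":0,"y":0,"z":-0.5,"jaw":1},{"rx":0,"ry":0,"rz":0,"x":0,"y":0,"z":-0.46,"jaw":1},{"rx":0,"ry":0,"rz":0,"x":0,"y":0,"z":-0.2,"jaw":1},{"rx":0,"ry":0,"rz":0,"x":0,"y":0,"z":0,"jaw":1},{"rx":0,"ry":0,"rz":0,"x":0,"y":0,"z":0,"jaw":-1},{"rx":0,"ry":0,"rz":0,"x":0,"y":0,"z":0,"jaw":-1}]' 40
python3 -m jog '[{"rx":0,"ry":0,"rz":0,"x":0,"y":0,"z":0,"jaw":-1},{"rx":0,"ry":0,"rz":0,"x":0,"y":0,"z":0,"jaw":-1},{"rx":0,"ry":0,"rz":0,"x":0,"y":0,"z":0,"jaw":-1},{"rx":0,"ry":0,"rz":0,"x":0,"y":0,"z":0.3,"jaw":-1},{"rx":0,"ry":0,"rz":0,"x":0,"y":0,"z":0.5,"jaw":-1},{"rx":0,"ry":0,"rz":0,"x":0,"y":0,"z":0.5,"jaw":-1},{"rx":0,"ry":0,"rz":0,"x":0,"y":0,"z":0.2,"jaw":-1},{"rx":0,"ry":0,"rz":0,"x":0,"y":0,"z":0,"jaw":-1}]' 40
python3 -m jog '[{"rx":0,"ry":0,"rz":0,"x":-0.1,"y":0.35,"z":0,"jaw":-1},{"rx":0,"ry":0,"rz":0,"x":-0.2,"y":0.7,"z":0,"jaw":-1},{"rx":0,"ry":0,"rz":0,"x":-0.2,"y":0.7,"z":0,"jaw":-1},{"rx":0,"ry":0,"rz":0,"x":-0.2,"y":0.7,"z":0,"jaw":-1},{"rx":0,"ry":0,"rz":0,"x":-0.2,"y":0.7,"z":0,"jaw":-1},{"rx":0,"ry":0,"rz":0,"x":-0.2,"y":0.7,"z":0,"jaw":-1},{"rx":0,"ry":0,"rz":0,"x":-0.2,"y":0.7,"z":0,"jaw":-1},{"rx":0,"ry":0,"rz":0,"x":-0.2,"y":0.7,"z":0,"jaw":-1}]' 40
python3 -m jog '[{"rx":0,"ry":0,"rz":0,"x":-0.2,"y":0.55,"z":0,"jaw":-1},{"rx":0,"ry":0,"rz":0,"x":-0.15,"y":0.35,"z":0,"jaw":-1},{"rx":0,"ry":0,"rz":0,"x":0,"y":0,"z":0,"jaw":-1},{"rx":0,"ry":0,"rz":0,"x":0,"y":0,"z":0,"jaw":-1}]' 40
```

```text
clock: 60.1
tcp_pos: [0.5944, -0.0128, 0.0494]
orientation: [0.002, 3.14, 0.0]
contact_force: [-0.1, 0.2, 0.0]
grip_width: 0.0518
gripper_force: 0.0
clock: 61.1
tcp_pos: [0.594, -0.0128, 0.1392]
orientation: [0.002, 3.14, 0.001]
contact_force: [-0.4, 0.3, -2.0]
grip_width: 0.0448
gripper_force: 41.4
clock: 62.1
tcp_pos: [0.5022, 0.3029, 0.1368]
orientation: [-0.002, -3.14, 0.002]
contact_force: [0.6, 0.2, -2.4]
grip_width: 0.0447
gripper_force: 41.4
clock: 62.6
tcp_pos: [0.4826, 0.3545, 0.1374]
orientation: [-0.004, -3.141, 0.003]
contact_force: [1.1, 0.7, -2.9]
grip_width: 0.0446
gripper_force: 41.5
```

```bash
python3 -m jog '[{"rx":0,"ry":0,"rz":0,"x":-0.03,"y":0.1,"z":-0.3,"jaw":-1},{"rx":0,"ry":0,"rz":0,"x":0,"y":0,"z":-0.5,"jaw":-1},{"rx":0,"ry":0,"rz":0,"x":0,"y":0,"z":-0.4,"jaw":-1},{"rx":0,"ry":0,"rz":0,"x":0,"y":0,"z":-0.12,"jaw":-1},{"rx":0,"ry":0,"rz":0,"x":0,"y":0,"z":-0.04,"jaw":-1},{"rx":0,"ry":0,"rz":0,"x":0,"y":0,"z":0,"jaw":-1},{"rx":0,"ry":0,"rz":0,"x":0,"y":0,"z":0,"jaw":-1}]'
python3 -m jog '[{"rx":0,"ry":0,"rz":0,"x":0,"y":0,"z":-0.02,"jaw":-1},{"rx":0,"ry":0,"rz":0,"x":0,"y":0,"z":0,"jaw":-1},{"rx":0,"ry":0,"rz":0,"x":0,"y":0,"z":0,"jaw":-1}]'
```

```text
clock: 63.48
tcp_pos: [0.4813, 0.3625, 0.0576]
orientation: [0.002, 3.14, 0.002]
contact_force: [-0.3, -0.0, -1.7]
grip_width: 0.0448
gripper_force: 41.5
clock: 63.85
tcp_pos: [0.4808, 0.3621, 0.0556]
orientation: [0.002, 3.142, 0.0]
contact_force: [-0.9, -0.5, -2.5]
grip_width: 0.045
gripper_force: 41.5
```

```bash
python3 -m jog '[{"rx":0,"ry":0,"rz":0,"x":0,"y":0,"z":-0.02,"jaw":-1},{"rx":0,"ry":0,"rz":0,"x":0,"y":0,"z":-0.02,"jaw":-1},{"rx":0,"ry":0,"rz":0,"x":0,"y":0,"z":0,"jaw":-1},{"rx":0,"ry":0,"rz":0,"x":0,"y":0,"z":0,"jaw":-1}]'
python3 -m jog '[{"rx":0,"ry":0,"rz":0,"x":0,"y":0,"z":0,"jaw":0.6},{"rx":0,"ry":0,"rz":0,"x":0,"y":0,"z":0,"jaw":0.6},{"rx":0,"ry":0,"rz":0,"x":0,"y":0,"z":0,"jaw":0.6},{"rx":0,"ry":0,"rz":0,"x":0,"y":0,"z":0.3,"jaw":0.6},{"rx":0,"ry":0,"rz":0,"x":0,"y":0,"z":0.7,"jaw":0.6},{"rx":0,"ry":0,"rz":0,"x":0,"y":0,"z":0.7,"jaw":0.6},{"rx":0,"ry":0,"rz":0,"x":0,"y":0,"z":0.7,"jaw":0.6},{"rx":0,"ry":0,"rz":0,"x":0,"y":0,"z":0.7,"jaw":0.6}]'
python3 -m jog '[{"rx":0,"ry":0,"rz":0,"x":0,"y":-0.4,"z":0.5,"jaw":0.6},{"rx":0,"ry":0,"rz":0,"x":0,"y":-0.7,"z":0,"jaw":0.6},{"rx":0,"ry":0,"rz":0,"x":0,"y":-0.7,"z":0,"jaw":0.6},{"rx":0,"ry":0,"rz":0,"x":0,"y":-0.7,"z":0,"jaw":0.6},{"rx":0,"ry":0,"rz":0,"x":0,"y":-0.7,"z":0,"jaw":0.6},{"rx":0,"ry":0,"rz":0,"x":0,"y":0,"z":0,"jaw":0.6},{"rx":0,"ry":0,"rz":0,"x":0,"y":0,"z":0,"jaw":0.6},{"rx":0,"ry":0,"rz":0,"x":0,"y":0,"z":0,"jaw":0.6}]'
python3 - <<'E'
from h import *
a=grab("scene")[1];b=grab("side")[1]
T=[cv2.resize(a[90:400,130:450],(400,388),interpolation=cv2.INTER_CUBIC),cv2.resize(b[140:480,200:450],(285,388),interpolation=cv2.INTER_CUBIC)]
cv2.imwrite("pics/fin.png",cv2.hconcat(T))
E
```

```text
clock: 64.35
tcp_pos: [0.4807, 0.3622, 0.0536]
orientation: [-0.002, -3.141, -0.0]
contact_force: [-3.1, -2.0, 6.6]
grip_width: 0.0446
gripper_force: 42.2
clock: 65.35
tcp_pos: [0.4808, 0.3619, 0.242]
orientation: [0.003, 3.141, 0.002]
contact_force: [1.0, 0.5, -0.2]
grip_width: 0.0679
gripper_force: 0.0
clock: 66.35
tcp_pos: [0.4807, 0.1715, 0.2694]
orientation: [-0.001, 3.141, 0.001]
contact_force: [-1.0, 0.5, -0.3]
grip_width: 0.0678
gripper_force: 0.0
```

View pics/fin.png

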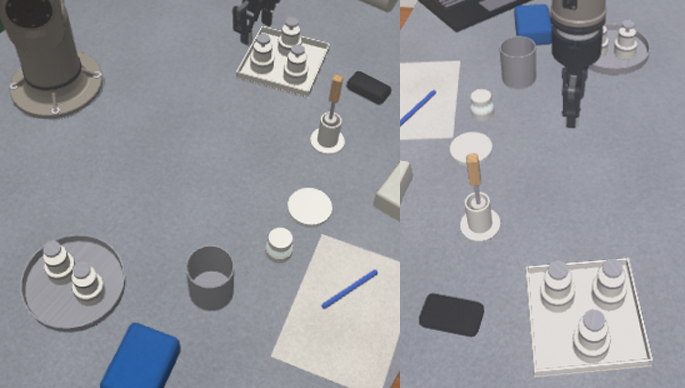

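Everything's as asked: three stiff dispensers upright in the tray, two weak ones in the pan, the brush back in its tube, the beaker upright and the other things untouched.

```bash
python3 -c "
from bench import r
print(r.hand_in())"
```

```text
the job is handed in; nothing more can be done
None
```

The job is handed in at about 66 s: I scrubbed the beaker, stood the brush back in its tube, and placed the three stiff dispensers in the square tray and the two weak ones in the round pan, all upright in the last pictures; no verdict came back.

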